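# Square a tail-lamp base and blow it clean

### The job

Push the lamp base snugly against both fences of the squaring board and let go of it there; then pick it up and lay it straight up the middle of the sloped rest, lower end on the ledge, sockets outward, and let go. Then squeeze the blow gun's trigger past its pressure point, fully home, hold it for about a second and release it. Leave the other things where they are.

Things in the scene. Friction and masses are not known exactly. Their poses are not given: they have to be found in the camera images.
- lampbase_center (a point): Loose lamp base: grey plastic block 150 x 58 x 20 mm, about 0.2 kg, two metal bulb sockets (22 mm across, 12 mm tall) on its top face, 50 mm either side of the middle. The point is its centre, half-way up the 20 mm. x along its length, y across its width, z out of the top face. It starts flat on the squaring board, askew, clear of the fences.
- board: Squaring board, fixed: brown wood 270 x 280 x 12 mm with two aluminium fences 16 mm thick, 14 mm tall. x away from the robot, y to its left, roughly. Origin on the table; the wood spans x -140 to +130, y -140 to +140 mm. The short fence, a 75 mm block, has its face at y = +115. The long fence has its face at x = +50: two 37 mm blocks with a 78 mm finger gap between, gap centre at y = +40 mm.
- corner (a point): Inside corner of the two fence faces, on the board's top, 12 mm above the table; axes as the board's. Long fence face: x = 0; short fence face: y = 0; the work area is at negative x and y. A lamp base squared here has its length along y and its centre at x = -29, y = -75, z = +10 mm, its middle in front of the finger gap.
- seat (a point): Where the lamp base's centre belongs on the sloped rest, 93 mm above the table. x points up the slope (35 degrees, rising away from the robot), y across it to the left, z square out of it. The slope's surface is 10 mm below along z. The lamp base lies lengthways up the slope with its lower end on the ledge, sockets outward, overhanging 6 mm each side.
- rest: The sloped rest, a fixed plywood board 165 mm long, 46 mm wide, 10 mm thick, axes as the seat's, origin on its surface below the seat. At its lower end an aluminium ledge, 75 mm down the slope from the seat, stands 14 mm above the surface. Both sides of the rest are free for fingers.
- bar (a point): Middle of the front lower edge of a fixed lamp bar (36 mm deep, 110 mm wide, 18 mm thick) that hangs over the rest, about 240 mm above the table; axes as the station's. A gripper must come in under it leaning, square to the slope, from the robot's side. Its post (18 mm thick) stands 117 mm behind and 80 mm to the left of this point; bracket top 282 mm above the table.
- station: Blow-off station, fixed: grey base plate 260 x 340 x 12 mm that carries rest (left), blow gun (right) and lamp bar. Origin on the table; x away from the robot, y to its left, roughly. The plate spans x -100 to +160, y -170 to +170 mm. The gun's handle is at y = -104, its brass nozzle ends at y = +19, 62 mm above the table; the rest's centre line is y = +110.
- gun_grip (a point): Where to squeeze the blow gun: mid-height of the trigger, 112 mm above the table. The gun is fixed upside down: black handle upright (28 mm in y, 26 in x), top with brass stub 172 mm above the table. Axes as the station's. Handle back at y = -23 mm; steel trigger (18 mm wide, 46 tall) face at y = +23 released, +13 fully squeezed. Barrel top is 75 mm above the table. Fingers come from above.
- trigger (a joint): First stage of the trigger, travel in m: 0 released, 0.005 at the pressure point; light spring, 1.5 to 3 N. It moves towards the handle (-y) and springs back.
- valve (a joint): Second stage of the same trigger, in m: 0 until the first stage is used up, 0.005 squeezed fully home; starts at 10 N and needs 14 N at the end. Springs back.
- screwdriver: Bystander, leave alone: screwdriver, 170 mm, lying on the board behind the long fence. Origin at its underside.
- tin: Bystander, leave alone: metal can 52 mm across, 60 mm tall, on the station's base plate behind the gun. Origin at its underside centre.
- lens: Bystander, leave alone: amber plastic lamp lens, 50 x 80 x 16 mm, on the station's base plate in front of the gun. Origin at its underside centre.
- jar: Bystander, leave alone: white jar with black cap, 60 mm across, 85 mm tall, at the back of the table. Origin at its underside centre.
- mirror: Bystander, leave alone: black wing-mirror head, 75 x 130 x 50 mm, at the back of the table. Origin at its underside centre.
There are look-alikes about, which are no part of the job. There is more than one size of the part that bears lampbase_center; the job needs the middle-sized.

How it is judged:
By the outcome, as a careful person would: the job done as asked, in the order asked, and still so for the second after the job is handed in, with the robot touching nothing.
It also fails if it takes over 72 s, if anything falls off the work surface, if the arm or the gripper's body presses on something with over 40 N, if the wrist force passes 120 N, or if a joint passes its speed limit or range.

### The arm

A 6-joint arm with a two-finger parallel gripper is mounted at the origin on the work surface. World frame = base frame: x ahead of the robot, y to its left, z up, the work surface at z = 0. Lengths are in mm, angles in degrees, forces in N, time in s.
With the tool pointing down it reaches from about 200 to 875 mm from the base axis. Payload 3.4 kg.
Tool frame: the origin (TCP) lies between the finger pads; the fingertips stand robot.tip_extent ahead of it and the grasp point (between the pads) lies 2 mm behind it (robot.tip_extent is the distance from the TCP to the fingertips, in mm); y points along the fingers, x is the direction in which the jaws open and shut, and the axes are right-handed (so a half turn about y gives the same grasp; the last joint's range is limited). The gripper opens to 94 mm and grips with 3 to 60 N. Pads are 16 mm wide; open, the fingers measure 119 mm over their backs; the gripper's body (75 mm by 177 mm) begins 78 mm behind the grasp point.
Start: joints at [68.87, 15.808, 86.224, -0, 77.962, -6.933], TCP at [141.047, 557.467, 222.493] pointing down, gripper open.
Joint ranges: [-165.64, 165.64], [-43.16, 119.46], [12.63, 154.43], [-67.54, 247.53], [6.08, 155.33], [-154.97, 154.97]. Speed limits (degrees/s): [147.25, 147.25, 180, 180, 180, 180].

### API

Orientations are given as a 3x3 rotation matrix whose columns are the frame's x, y, z axes.
In Python, from station import status, imaging, finish_job, robot gives the robot as it stands.
- The arm moves only by the tool apply_moves, never from a script. Its argument "targets" is a list of rows, each an object of numbers: "dx", "dy", "dz": the shift along the tool's x, y, z in m; "turn": the turn about the tool's y in degrees. A call has 1 to 10 rows; each row shifts and turns the pose as measured when the row begins, along the tool's axes as they then stand; what a row does not reach is not made up. A row lasts 1/8 s, in which the tool goes at most 62.5 mm and 10.7 degrees, less where a joint would pass 70% of its speed; a pose out of reach is approached as far as the arm can. A call with a gripper value outside its range is refused whole. "gripper" is the finger opening in m, from 0 to 0.094, set as the call begins (left out, the last holds). The fingers move at their own pace and stop on an object; the grip force is fixed at half the most. Time passes only in rows, so rows that do not move let the fingers close. It gives the time, the measured TCP pose, the force and the opening at its end, in the units of the state.
- status.read_state(): the state, without advancing time (a new reading comes with each control period).
- imaging.camera(name): name is "scene" or "top" or "wrist"; returns a dict with "image" (384x512x3 uint8, red, green, blue), "fx", "fy", "cx", "cy" (pixels), "R" (3x3) and "t" (3): a world point X has camera coordinates R X + t. Camera axes: x right, y down, z forward; pixel columns grow to the right and rows downward; lengths in mm; the calibration is good to about 2 mm. A picture is of the moment at which its call begins. There is no depth.
- finish_job(): hands the job in, once; it reports no verdict.
The state is a dict: "time_s": time; "joint_pos": joint angles; "qd": joint speeds; "joint_torque": joint torques, N m; "tcp_pos": TCP position; "tool_rot": TCP orientation; "ft_force": force on the tool from outside, world axes, zero at the start; "torque": the same for the moment, N m; "gripper_width": finger opening in mm.
Only numpy, scipy, OpenCV 4.12 (cv2) and the standard library are available. Lean on these libraries where they do the work, as an engineer would, in place of code of your own. Each camera call takes 0.05 s, during which the arm holds its last target.

## Working session

There is one attempt and no reset: what is moved stays moved. The work goes in short steps, Python scripts to look and compute and a tool call to move; the robot and the scene stay as the last step left them, time stands still between calls to the robot, and variables do not carry over. Pictures are saved under pics/ and viewed, and the job is handed in when it is done.

Besides the shell and the picture viewer there is one more tool, called after "Call:" as a command line: name --argument value ..., lists and objects as JSON in quotes. apply_moves: Moves the arm, as the interface text tells. Its arguments: {"type":"object","properties":{"targets":{"type":"array"},"gripper":{"type":"number"}},"required":["targets"]}

```bash
ls; mkdir -p pics
python3 - <<'E'
from station import status, imaging, robot
import cv2
print(robot, [a for a in dir(robot) if a[0]!='_'], robot.tip_extent)
print(status.read_state())
for n in ("scene","top","wrist"):
    c=imaging.camera(n); cv2.imwrite(f"pics/a_{n}.png",c["image"][:,:,::-1])
    print(n,c["fx"],c["fy"],c["cx"],c["cy"],c["R"],c["t"])
E
```

```text
pics
<Robot object at 0x7f135c7c3a10> ['PlanningError', 'tip_extent'] 17.0
{'time_s': 0.0, 'joint_pos': array([ 6.88688504e+01,  1.58472554e+01,  8.62951250e+01, -1.64205323e-03,
        7.79619121e+01, -6.93413591e+00]), 'qd': array([-0.04296427,  0.01896087,  0.01292548, -0.03856445, -0.07231563,
        0.01051802]), 'joint_torque': array([-1.14599912e-03, -4.04586911e+01, -2.37226886e+01,  7.00551644e-02,
        3.44118546e-02, -1.21476614e-04]), 'tcp_pos': array([140.85356882, 556.9197634 , 221.60903567]), 'tool_rot': array([[ 2.45250467e-01, -6.30062358e-04, -9.69459546e-01],
       [ 9.69458061e-01, -1.70795485e-03,  2.45251201e-01],
       [-1.81031668e-03, -9.99998343e-01,  1.91942307e-04]]), 'ft_force': array([ 0.08415282, -1.43774579, -0.04448923]), 'torque': array([ 0.0370808 , -0.02122609, -0.01057552]), 'gripper_width': 94.09572411295444}
scene 489.47864114233994 489.47864114233994 255.28829360072513 192.9945645327915 [[ 0.16560507  0.98610978 -0.01274585]
 [ 0.84084445 -0.14793936 -0.52066741]
 [-0.51532084  0.07550788 -0.85366445]] [-157.89228522 -319.75910509 1972.3394683 ]
top 488.1078752676679 488.1078752676679 257.98130408778 194.47283646276958 [[ 0.07585869 -0.99711599 -0.00227019]
 [-0.97444415 -0.0736507  -0.21221256]
 [ 0.21143334  0.01831034 -0.97722089]] [  50.92307824  536.04854493 1521.4593485 ]
wrist 316.7730953058247 316.7730953058247 257.0355975698984 190.76644532338327 [[ 0.24478432  0.96957467 -0.00236432]
 [ 0.92960232 -0.2339983   0.28475307]
 [ 0.27553612 -0.07190096 -0.95859798]] [-574.17702083  -31.1407626   392.29960753]
```

View pics/a_scene.png

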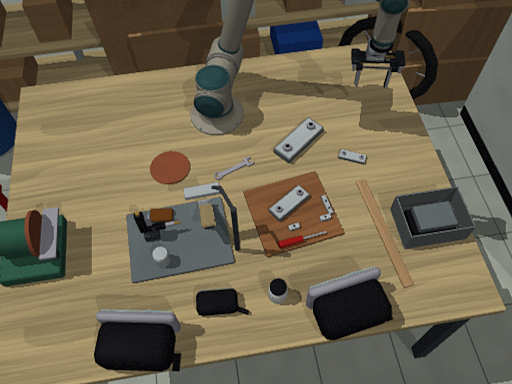

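View pics/a_top.png

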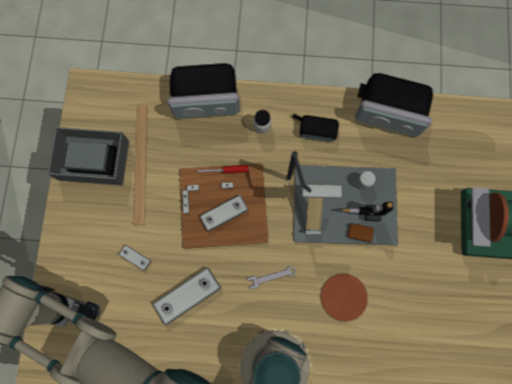

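View pics/a_wrist.png

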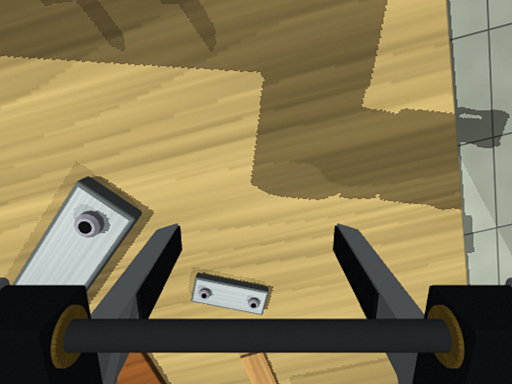

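The middle-sized lamp base is the one on the brown board: about (224,213) in the top view and (290,203) in the scene view. The station with rest, bar and gun is to its right. I'll enlarge these to measure them.

Run:
```python
import cv2
t=cv2.imread("pics/a_top.png"); s=cv2.imread("pics/a_scene.png")
def crop(im,x0,y0,w,h,f,n):
    c=cv2.resize(im[y0:y0+h,x0:x0+w],None,fx=f,fy=f,interpolation=cv2.INTER_CUBIC)
    for i in range(0,w,10): 
        cv2.line(c,(i*f,0),(i*f,5 if i%50 else 14),(0,0,255),1)
        if i%20==0: cv2.putText(c,str(x0+i),(i*f,24),0,.4,(0,0,255),1)
    for i in range(0,h,10):
        cv2.line(c,(0,i*f),(5,i*f),(0,0,255),1)
        if i%20==0: cv2.putText(c,str(y0+i),(8,i*f+4),0,.4,(0,0,255),1)
    cv2.imwrite(n,c)
crop(t,170,150,110,105,5,"pics/b_tb.png")
crop(t,280,145,130,105,6,"pics/b_ts.png")
crop(s,240,165,110,95,6,"pics/b_sb.png")
crop(s,120,175,125,110,5,"pics/b_ss.png")
```

```text
(no output)
```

View pics/b_tb.png

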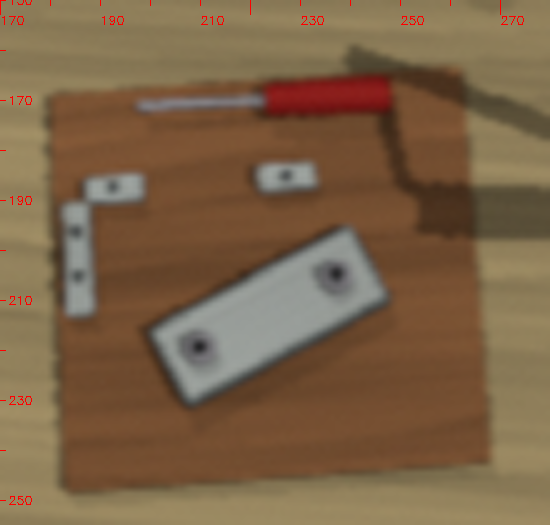

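View pics/b_ts.png

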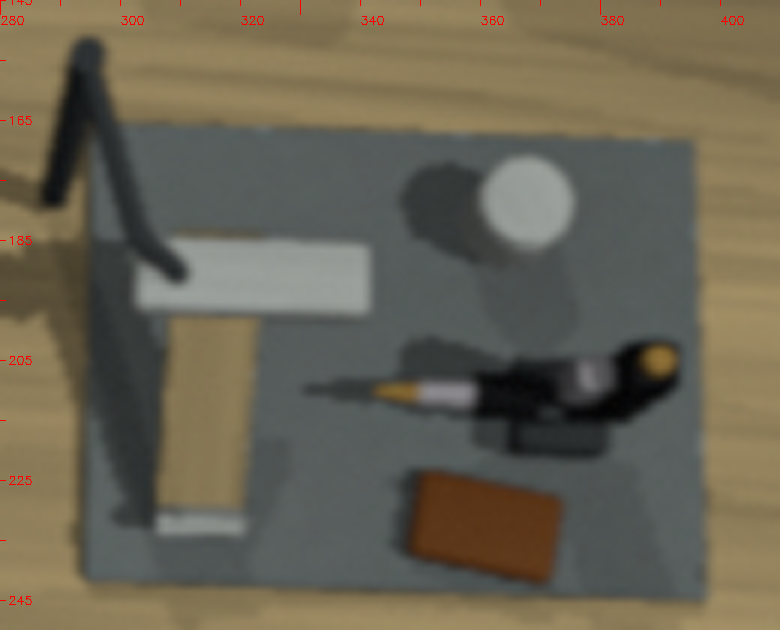

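View pics/b_sb.png

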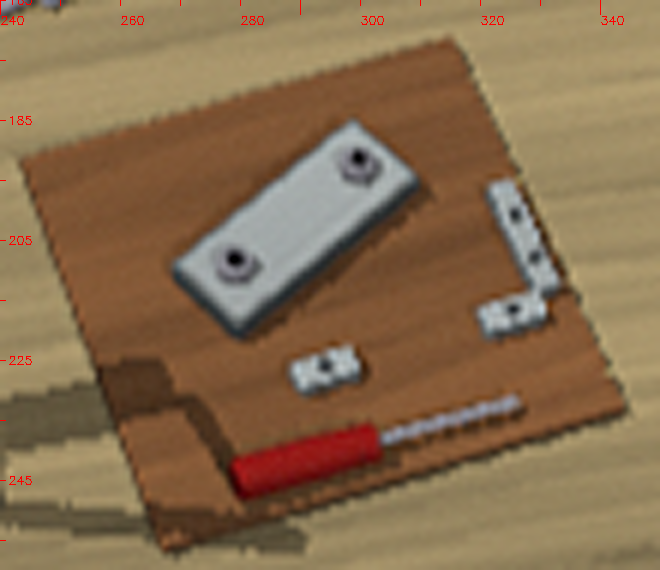

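View pics/b_ss.png

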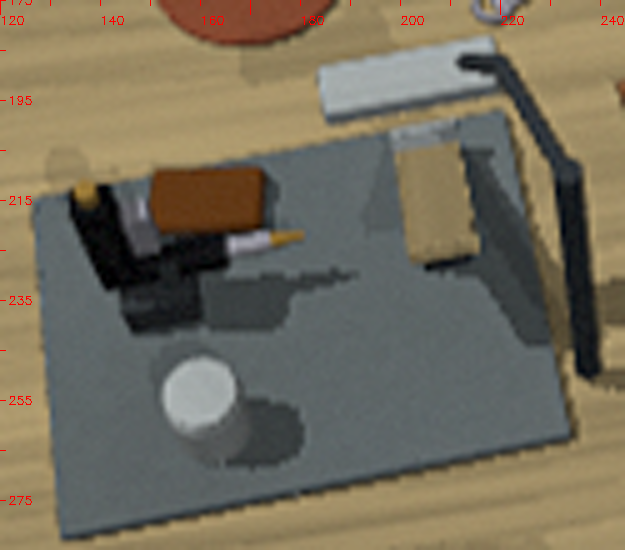

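```bash
cat > h.py <<'E'
import numpy as np, cv2
from scipy.optimize import least_squares
from scipy.spatial.transform import Rotation as Ro
def crop(im,x0,y0,w,h,f,n):
    c=cv2.resize(im[y0:y0+h,x0:x0+w],None,fx=f,fy=f,interpolation=cv2.INTER_CUBIC)
    for i in range(0,w,10):
        cv2.line(c,(i*f,0),(i*f,5),(0,0,255),1)
        if i%20==0: cv2.putText(c,str(x0+i),(i*f,18),0,.4,(0,0,255),1)
    for i in range(0,h,10):
        cv2.line(c,(0,i*f),(5,i*f),(0,0,255),1)
        if i%20==0: cv2.putText(c,str(y0+i),(8,i*f+4),0,.4,(0,0,255),1)
    cv2.imwrite(n,c)
def proj(c,X):
    p=np.atleast_2d(X)@np.array(c["R"]).T+c["t"]
    return np.c_[c["fx"]*p[:,0]/p[:,2]+c["cx"],c["fy"]*p[:,1]/p[:,2]+c["cy"]]
def un(o,f,p): return (np.array(p,float)+.5)/f-.5+np.array(o)
def fit(obs,x0=None,zfix=0):
    """obs: list of (cam, local pts Nx3, px Nx2); planar pose x,y,yaw"""
    def res(v):
        r=[]
        for c,L,p in obs:
            L=np.array(L,float); a=np.radians(v[2]); R=np.array([[np.cos(a),-np.sin(a),0],[np.sin(a),np.cos(a),0],[0,0,1]])
            r.append((proj(c,L@R.T+[v[0],v[1],zfix])-p).ravel())
        return np.concatenate(r)
    s=least_squares(res,x0,loss='soft_l1'); return s.x,res(s.x).reshape(-1,2)
def P(v,L):
    a=np.radians(v[2]); R=np.array([[np.cos(a),-np.sin(a),0],[np.sin(a),np.cos(a),0],[0,0,1]])
    return np.atleast_2d(np.array(L,float))@R.T+[v[0],v[1],0]
E
python3 - <<'E'
from h import *
from station import imaging
T=imaging.camera("top");S=imaging.camera("scene")
np.set_printoptions(precision=2,suppress=True)
tb=lambda p:un((170,150),5,p); ts=lambda p:un((280,145),6,p); sb=lambda p:un((240,165),6,p); ss=lambda p:un((120,175),5,p)
b=[[130,140,12],[130,-140,12],[-140,-140,12],[-140,140,12]]
ot=(T,b,tb([(48,97),(463,68),(490,462),(64,490)])); os=(S,b,sb([(628,408),(165,548),(22,160),(455,40)]))
for o in ([ot],[os],[ot,os]): v,r=fit(o,[400,150,0]); print("board",v,r.ravel())
bd=v
print("corner",P(bd,[50,115,12]),"lamp target",P(bd,[21,40,22]))
l=[[75,29,20+12],[75,-29,32],[-75,-29,32],[-75,29,32],[50,0,44],[-50,0,44]]
# long axis roughly from left-near to right-far; local x toward image left
ot=(T,l,tb([(191,404),(150,330),(350,227),(388,297),(199,346),(336,273)])) 
l2=[[75,29,32],[75,-29,32],[-75,-29,32],[-75,29,32],[50,0,44],[-50,0,44]]
os=(S,l2,sb([(353,121),(417,178),(240,325),(175,265),(358,158),(235,259)]))
for o in ([ot],[os],[ot,os]): v,r=fit(o,[350,150,110]); print("lamp",v,r.ravel())
p=[[160,170,12],[160,-170,12],[-100,-170,12],[-100,170,12]]
ot=(T,p,ts([(90,122),(695,142),(705,601),(82,580)])); os=(S,p,ss([(575,437),(62,538),(32,198),(502,110)]))
for o in ([ot],[os],[ot,os]): v,r=fit(o,[400,-150,0]); print("stn",v,r.ravel())
st=v
q=[[36,55,258],[36,-55,258],[0,-55,258],[0,55,258]]
ot=(T,q,ts([(137,238),(370,244),(370,314),(136,307)]));os=(S,q,ss([(505,92),(328,122),(317,68),(495,37)]))
for o in ([ot],[os],[ot,os]):
  v,r=fit(o,[400,-150,0]); print("bar",v,r.ravel(), "in station", Ro.from_euler('z',-st[2],degrees=True).apply([v[0]-st[0],v[1]-st[1],0]))
# rest: fit station-x of seat
c,s=np.cos(np.radians(35)),np.sin(np.radians(35))
def sl(u,y,w): # slope coords from rest origin (surface under seat), rel to seat centre
    return [u*c-(w-10)*s, y, 93+u*s+(w-10)*c]
L=[sl(-75,23,14),sl(-75,-23,14)]
for k in (-75,-91,-87): 
  v,r=fit([(T,[sl(k,23,14),sl(k,-23,14)],ts([(156,533),(245,535)]))],[400,-100,0]); print(k,v,Ro.from_euler('z',-st[2],degrees=True).apply([v[0]-st[0],v[1]-st[1],0]))
v,r=fit([(T,[sl(-75,23,14),sl(-75,-23,14)],ts([(156,512),(245,514)]))],[400,-100,0]); print('led',v,Ro.from_euler('z',-st[2],degrees=True).apply([v[0]-st[0],v[1]-st[1],0]))
print("gun grip",P(st,[0,-104,112]))
E
```

```text
board [502.03 206.39   8.29] [ 0.05 -0.68 -0.09 -0.43  0.34  0.35 -0.29  0.67]
board [505.88 209.24   8.36] [ 0.32  0.23 -0.16  0.49 -0.2  -0.32  0.04 -0.64]
board [503.89 207.81   8.29] [-0.31 -1.24 -0.47 -0.99 -0.06 -0.25 -0.66  0.06 -0.26 -0.15 -0.75 -0.01
 -0.64 -0.78 -0.39 -0.99]
corner [[536.79 328.81  12.  ]] lamp target [[518.9  250.42  22.  ]]
lamp [468.47 199.28 122.96] [-0.57  0.55 -0.54 -0.16  0.03 -1.11  0.81  0.11  0.2   0.12  0.12  0.15]
lamp [469.98 201.88 122.96] [-0.09 -0.92  0.87 -0.29 -0.16  0.64 -0.9  -0.13  0.11  0.25  0.16  0.22]
lamp [469.12 200.49 122.94] [-0.93  0.32 -0.89 -0.39 -0.31 -1.32  0.45 -0.1  -0.16 -0.11 -0.24 -0.06
 -0.51 -1.06  0.44 -0.43 -0.61  0.48 -1.34 -0.29 -0.32  0.11 -0.29  0.06]
stn [ 499.67 -199.3     2.35] [-0.09 -0.28  0.03 -0.28  0.34  0.31 -0.28  0.2 ]
stn [ 503.39 -196.66    2.56] [-0.09 -0.17 -0.31  0.48 -0.25 -0.03  0.9  -0.39]
stn [ 501.22 -198.3     2.46] [-0.45 -0.65 -0.35 -0.84  0.1  -0.29 -0.5  -0.19 -0.74 -0.6  -0.93 -0.13
 -0.69 -0.57  0.43 -0.78]
bar [494.25 -91.76   2.64] [-0.08 -0.49  0.03 -0.38  0.11  0.41 -0.05  0.45] in station [ -2.39 106.74   0.  ]
bar [497.78 -87.45   1.81] [ 0.19 -0.7  -0.66 -0.3   0.08  0.5   0.3   0.45] in station [  1.33 110.89   0.  ]
bar [495.57 -89.91   2.22] [-0.61 -1.13 -0.52 -0.74 -0.53  0.04 -0.68 -0.19 -0.64 -1.32 -1.44 -0.71
 -0.77  0.12 -0.61 -0.14] in station [ -0.99 108.53   0.  ]
-75 [481.25 -89.84   3.  ] [-15.3  109.22   0.  ]
-91 [495.64 -90.09   2.99] [ -0.92 108.35   0.  ]
-87 [492.04 -90.02   3.  ] [ -4.51 108.57   0.  ]
led [492.47 -89.26   3.  ] [ -4.05 109.31   0.  ]
gun grip [[ 505.68 -302.2   112.  ]]
```

Board, lamp base, station and bar poses fitted, with the two cameras agreeing to about 4 mm. The moves offer no tilt, only turns about the finger axis. So I plan to grip the base near its lower end and let the slope pivot it between the pads, clear of the bar. First I need a row planner.

```bash
cat >> h.py <<'E'
def plan(x,y,z,head,n,rnd=4):
    from station import status
    import json
    s=status.read_state(); p=np.array(s["tcp_pos"]); R=np.array(s["tool_rot"]); h=np.degrees(np.arctan2(R[1,0],R[0,0]))
    dh=(head-h+180)%360-180
    d=(np.array([x,y,z])-p)/n/1000; rows=[]
    for i in range(n):
        a=np.radians(h+dh*i/n)
        rows.append(dict(dx=round(d[0]*np.cos(a)+d[1]*np.sin(a),rnd),dy=round(-d[2],rnd),dz=round(-d[0]*np.sin(a)+d[1]*np.cos(a),rnd),turn=round(-dh/n,1)))
    print("t",s["time_s"],"p",p.round(1),"h",round(h,2),"q",np.round(s["joint_pos"],1),"w",round(s["gripper_width"],1),"F",np.round(s["ft_force"],1),"ydir",R[:,1].round(3))
    print(json.dumps(rows))
E
python3 -c "
from h import *
plan(469,200.5,130,33,10)"
```

```text
t 0.25 p [141.  557.2 222.1] h 75.8 q [68.9 15.8 86.3  0.  78.  -6.9] w 93.6 F [-0.  -0.1  0.4] ydir [-0.    -0.001 -1.   ]
[{"dx": -0.0265, "dy": 0.0092, "dz": -0.0406, "turn": 4.3}, {"dx": -0.0234, "dy": 0.0092, "dz": -0.0424, "turn": 4.3}, {"dx": -0.0202, "dy": 0.0092, "dz": -0.044, "turn": 4.3}, {"dx": -0.0169, "dy": 0.0092, "dz": -0.0454, "turn": 4.3}, {"dx": -0.0134, "dy": 0.0092, "dz": -0.0466, "turn": 4.3}, {"dx": -0.0099, "dy": 0.0092, "dz": -0.0474, "turn": 4.3}, {"dx": -0.0063, "dy": 0.0092, "dz": -0.048, "turn": 4.3}, {"dx": -0.0027, "dy": 0.0092, "dz": -0.0484, "turn": 4.3}, {"dx": 0.0009, "dy": 0.0092, "dz": -0.0485, "turn": 4.3}, {"dx": 0.0045, "dy": 0.0092, "dz": -0.0483, "turn": 4.3}]
```

Call:
apply_moves --targets '[{"dx": -0.0265,"dy": 0.009,"dz": -0.0406,"turn": 4.3},{"dx": -0.0234,"dy": 0.009,"dz": -0.0424,"turn": 4.3},{"dx": -0.02,"dy": 0.009,"dz": -0.044,"turn": 4.3},{"dx": -0.017,"dy": 0.009,"dz": -0.0454,"turn": 4.3},{"dx": -0.0134,"dy": 0.009,"dz": -0.0466,"turn": 4.3},{"dx": -0.01,"dy": 0.009,"dz": -0.0474,"turn": 4.3},{"dx": -0.0063,"dy": 0.009,"dz": -0.048,"turn": 4.3},{"dx": -0.0027,"dy": 0.009,"dz": -0.0484,"turn": 4.3},{"dx": 0.001,"dy": 0.009,"dz": -0.0485,"turn": 4.3},{"dx": 0.0045,"dy": 0.009,"dz": -0.0483,"turn": 4.3}]' --gripper 0.09

```text
time_s: 1.5
tcp_pos: [474.3, 190.5, 129.7]
tool_rot: [[0.85, 0.004, -0.527], [0.527, 0.004, 0.85], [0.005, -1.0, 0.002]]
ft_force: [-0.4, 0.5, 0.5]
gripper_width: 90.1
```

```bash
python3 -c "
from h import *
from station import imaging
plan(469,200.5,60,33,3)
c=imaging.camera('wrist'); cv2.imwrite('pics/c_w.png',c['image'][:,:,::-1])
print(c['R'],c['t'])
print(proj(c,P([469.1,200.5,122.94],[[75,29,32],[75,-29,32],[-75,-29,32],[-75,29,32],[50,0,44],[-50,0,44]])).round(0))
print(proj(c,P([503.9,207.8,8.3],[[50,115,12],[50,79,26],[50,1,26]])).round(0))
"
```

```text
t 1.5 p [474.3 190.5 129.7] h 31.79 q [ 13.9  14.3 102.5   0.2  62.9 -17.9] w 90.1 F [-0.4  0.5  0.5] ydir [ 0.004  0.004 -1.   ]
[{"dx": 0.0003, "dy": 0.0232, "dz": 0.0038, "turn": -0.4}, {"dx": 0.0003, "dy": 0.0232, "dz": 0.0038, "turn": -0.4}, {"dx": 0.0003, "dy": 0.0232, "dz": 0.0038, "turn": -0.4}]
[[ 0.84971203  0.52722668  0.00463664]
 [ 0.5044018  -0.81542372  0.2840123 ]
 [ 0.15351969 -0.23898994 -0.95880943]] [-504.99809604  -87.69668024  275.76433528]
[[217.  93.]
 [292.  91.]
 [290. 263.]
 [226. 264.]
 [255. 126.]
 [258. 244.]]
[[404.  94.]
 [389. 136.]
 [345. 216.]]
```

View pics/c_w.png

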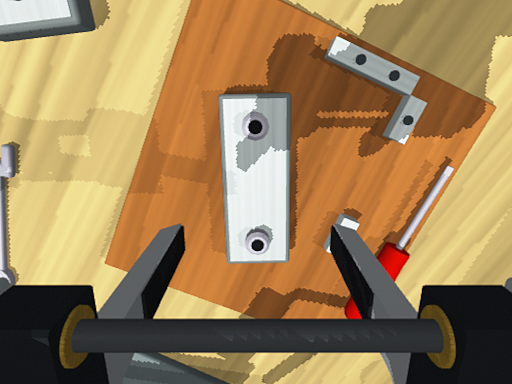

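The lamp base is seen at (219,94)–(288,262), within 2–3 px of prediction, and the fence corner is near (400,95). So the poses are good; descend.

Call:
apply_moves --targets '[{"dx": 0.0005,"dy": 0.03,"dz": 0.006,"turn": -0.6},{"dy": 0.03,"dz": 0.005,"turn": -0.6},{"dy": 0.025},{"dy": 0.008}]' --gripper 0.09

```text
schema error: expected keys dx, dy, dz, turn
```

```bash
python3 -c "
from h import *
plan(469,200.5,32,33,1)"
```

```text
t 1.55 p [478.4 186.1 128.7] h 31.57 q [ 1.360e+01  1.450e+01  1.024e+02 -1.000e-01  6.270e+01 -1.790e+01] w 90.0 F [ 3.  -2.9  0.3] ydir [ 0.007 -0.    -1.   ]
[{"dx": -0.0005, "dy": 0.0967, "dz": 0.0172, "turn": -1.4}]
```

Call:
apply_moves --targets '[{"dx": 0,"dy": 0.03,"dz": 0.008,"turn": -0.7},{"dx": 0,"dy": 0.03,"dz": 0.008,"turn": -0.7},{"dx": 0,"dy": 0.025,"dz": 0,"turn": 0},{"dx": 0,"dy": 0,"dz": 0,"turn": 0}]' --gripper 0.09

```text
time_s: 2.05
tcp_pos: [472.7, 198.1, 41.5]
tool_rot: [[0.841, 0.008, -0.541], [0.541, -0.0, 0.841], [0.007, -1.0, -0.005]]
ft_force: [0.1, 0.5, 0.8]
gripper_width: 89.8
```

```bash
python3 -c "
from h import *
plan(469,200.5,32,33,1)"
```

```text
t 2.05 p [472.7 198.1  41.5] h 32.74 q [ 15.1  20.2 109.1  -0.2  50.3 -17.6] w 89.8 F [0.1 0.5 0.8] ydir [ 0.008 -0.    -1.   ]
[{"dx": -0.0018, "dy": 0.0095, "dz": 0.004, "turn": -0.3}]
```

Call:
apply_moves --targets '[{"dx": -0.002,"dy": 0.0095,"dz": 0.004,"turn": -0.3},{"dx": 0,"dy": 0,"dz": 0,"turn": 0}]' --gripper 0.09

```text
time_s: 2.3
tcp_pos: [469.6, 201.1, 32.9]
tool_rot: [[0.838, 0.01, -0.546], [0.546, 0.0, 0.838], [0.009, -1.0, -0.005]]
ft_force: [-0.4, -1.1, -0.1]
gripper_width: 89.8
```

Call:
apply_moves --targets '[{"dx": 0,"dy": 0,"dz": 0,"turn": 0},{"dx": 0,"dy": 0,"dz": 0,"turn": 0},{"dx": 0,"dy": 0,"dz": 0,"turn": 0},{"dx": 0,"dy": 0,"dz": 0,"turn": 0}]' --gripper 0.05

```text
time_s: 2.8
tcp_pos: [470.4, 201.3, 34.6]
tool_rot: [[0.838, 0.013, -0.546], [0.546, 0.001, 0.838], [0.012, -1.0, -0.006]]
ft_force: [0.3, 0.2, -2.5]
gripper_width: 57.4
```

```bash
python3 -c "
from h import *
plan(517,248.2,32,8.3,6)"
```

```text
t 2.8 p [470.4 201.3  34.6] h 33.1 q [ 15.5  20.5 109.9  -0.2  48.9 -17.5] w 57.4 F [ 0.3  0.2 -2.5] ydir [ 0.013  0.001 -1.   ]
[{"dx": 0.0108, "dy": 0.0004, "dz": 0.0023, "turn": 4.1}, {"dx": 0.0106, "dy": 0.0004, "dz": 0.0031, "turn": 4.1}, {"dx": 0.0103, "dy": 0.0004, "dz": 0.0038, "turn": 4.1}, {"dx": 0.01, "dy": 0.0004, "dz": 0.0046, "turn": 4.1}, {"dx": 0.0097, "dy": 0.0004, "dz": 0.0053, "turn": 4.1}, {"dx": 0.0093, "dy": 0.0004, "dz": 0.006, "turn": 4.1}]
```

Call:
apply_moves --targets '[{"dx": 0.007,"dy": 0.001,"dz": 0.002,"turn": 6.2},{"dx": 0.007,"dy": 0.001,"dz": 0.002,"turn": 6.2},{"dx": 0.007,"dy": 0,"dz": 0.003,"turn": 6.2},{"dx": 0.01,"dy": 0,"dz": 0.005,"turn": 6.2},{"dx": 0.01,"dy": 0,"dz": 0.006,"turn": 0},{"dx": 0.01,"dy": 0,"dz": 0.006,"turn": 0},{"dx": 0,"dy": 0,"dz": 0,"turn": 0}]'

```text
time_s: 3.68
tcp_pos: [507.8, 236.0, 34.9]
tool_rot: [[0.99, 0.001, -0.139], [0.139, -0.007, 0.99], [0.0, -1.0, -0.007]]
ft_force: [1.7, 0.2, -0.1]
gripper_width: 57.7
```

```bash
python3 -c "
from h import *
from station import imaging
plan(517,248.2,32,8.3,1)
for n in ('top','wrist'):
  c=imaging.camera(n)['image'][:,:,::-1]
  if n=='top': crop(c,170,150,110,105,6,'pics/d_t.png')
  else: cv2.imwrite('pics/d_w.png',c)
"
```

```text
t 3.675 p [507.8 236.   34.9] h 7.97 q [ 18.1  24.2 103.1  -0.5  52.8  10.4] w 57.7 F [ 1.7  0.2 -0.1] ydir [ 0.001 -0.007 -1.   ]
[{"dx": 0.0108, "dy": 0.0029, "dz": 0.0109, "turn": -0.3}]
```

View pics/d_t.png

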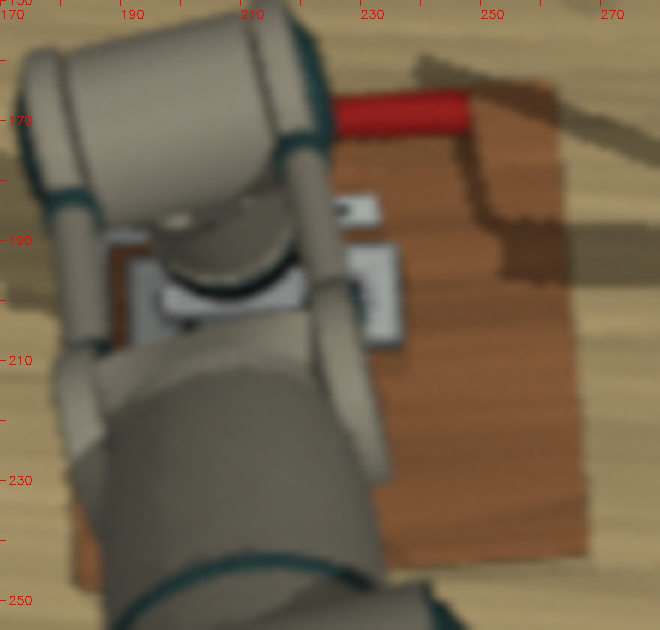

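View pics/d_w.png

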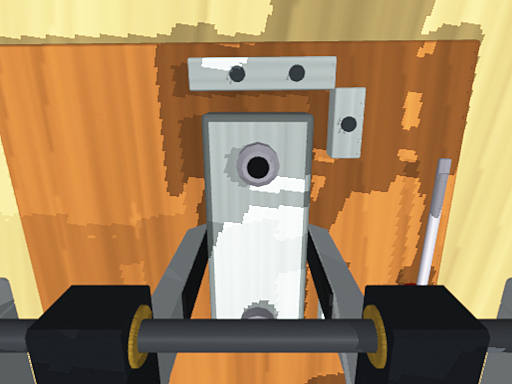

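Call:
apply_moves --targets '[{"dx": 0.005,"dy": 0.0005,"dz": 0.005,"turn": -0.3},{"dx": 0.005,"dy": 0,"dz": 0.004,"turn": 0},{"dx": 0.003,"dy": 0,"dz": 0,"turn": 0},{"dx": 0.003,"dy": 0,"dz": 0,"turn": 0}]'

```text
time_s: 4.28
tcp_pos: [515.1, 243.3, 35.2]
tool_rot: [[0.989, -0.013, -0.146], [0.146, -0.015, 0.989], [-0.015, -1.0, -0.013]]
ft_force: [-8.7, -1.6, 10.6]
gripper_width: 57.7
```

```bash
python3 -c "
from h import *
from station import imaging
plan(518.9,250.4,33,8.3,1)
c=imaging.camera('wrist')['image'][:,:,::-1]
cv2.imwrite('pics/e_w.png',c)
"
```

```text
t 4.275 p [515.1 243.3  35.2] h 8.38 q [ 18.7  25.2 101.   -0.7  54.7  10.7] w 57.7 F [-8.7 -1.6 10.6] ydir [-0.013 -0.015 -1.   ]
[{"dx": 0.0048, "dy": 0.0022, "dz": 0.0065, "turn": 0.1}]
```

View pics/e_w.png

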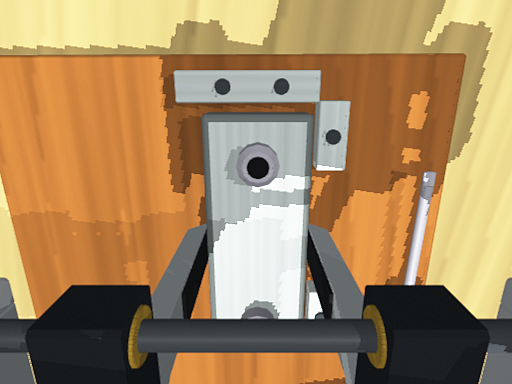

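Call:
apply_moves --targets '[{"dx": 0.001,"dy": 0,"dz": 0.004,"turn": 0},{"dx": 0.001,"dy": 0,"dz": 0.004,"turn": 0},{"dx": 0.001,"dy": 0,"dz": 0.004,"turn": 0},{"dx": 0.002,"dy": 0,"dz": 0.003,"turn": 0}]'

```text
time_s: 4.82
tcp_pos: [516.4, 249.2, 35.3]
tool_rot: [[0.988, -0.017, -0.153], [0.153, -0.035, 0.988], [-0.023, -0.999, -0.031]]
ft_force: [-4.7, -9.4, 8.8]
gripper_width: 58.4
```

```bash
python3 -c "
from h import *
from station import imaging
plan(518.9,250.4,33,8.3,1)
c=imaging.camera('wrist')['image'][:,:,::-1]
cv2.imwrite('pics/f_w.png',c)
"
```

```text
t 4.825 p [516.4 249.2  35.3] h 8.79 q [19.8 25.8 99.9 -1.8 55.8 12.1] w 58.4 F [-4.7 -9.4  8.8] ydir [-0.017 -0.035 -0.999]
[{"dx": 0.0026, "dy": 0.0023, "dz": 0.0008, "turn": 0.5}]
```

View pics/f_w.png

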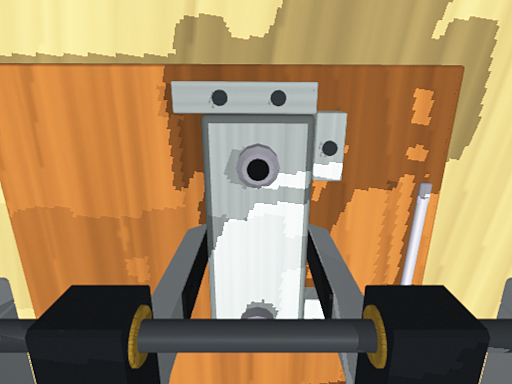

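Call:
apply_moves --targets '[{"dx": 0,"dy": 0,"dz": 0,"turn": 0},{"dx": 0,"dy": 0,"dz": 0,"turn": 0},{"dx": 0,"dy": 0,"dz": 0,"turn": 0}]' --gripper 0.08

```text
time_s: 5.25
tcp_pos: [518.3, 250.9, 35.0]
tool_rot: [[0.988, -0.014, -0.153], [0.153, -0.032, 0.988], [-0.019, -0.999, -0.029]]
ft_force: [0.2, -0.6, -0.9]
gripper_width: 79.6
```

```bash
python3 -c "
from h import *
from station import imaging
plan(518.9,250.4,33,8.3,1)
c=imaging.camera('wrist')['image'][:,:,::-1]
crop(c,150,60,240,190,3,'pics/g_w.png')
"
```

```text
t 5.25 p [518.3 250.9  35. ] h 8.78 q [19.8 25.9 99.8 -1.7 55.7 12.1] w 79.6 F [ 0.2 -0.6 -0.9] ydir [-0.014 -0.032 -0.999]
[{"dx": 0.0005, "dy": 0.002, "dz": -0.0006, "turn": 0.5}]
```

View pics/g_w.png

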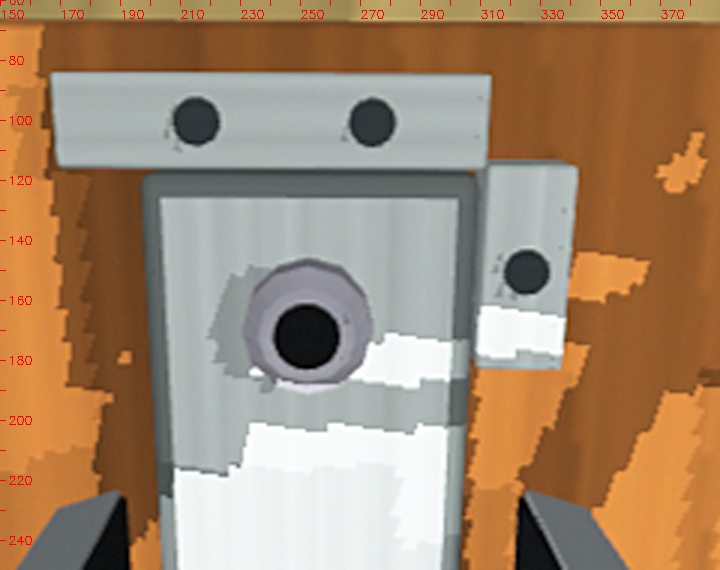

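Call:
apply_moves --targets '[{"dx": 0,"dy": 0.0005,"dz": 0,"turn": 0.5},{"dx": 0,"dy": 0,"dz": 0,"turn": 0},{"dx": 0.002,"dy": 0,"dz": 0,"turn": 0},{"dx": 0.003,"dy": 0,"dz": 0,"turn": 0},{"dx": 0.003,"dy": 0,"dz": 0,"turn": 0},{"dx": 0.003,"dy": 0,"dz": 0,"turn": 0}]' --gripper 0.065

```text
time_s: 6.05
tcp_pos: [521.0, 251.6, 33.7]
tool_rot: [[0.989, -0.032, -0.143], [0.142, -0.035, 0.989], [-0.037, -0.999, -0.03]]
ft_force: [-7.4, -0.9, 6.7]
gripper_width: 64.9
```

```bash
python3 -c "
from h import *
from station import imaging
plan(518.9,250.4,33,8.3,1)
c=imaging.camera('wrist')['image'][:,:,::-1]
crop(c,150,60,240,190,3,'pics/i_w.png')
"
```

```text
t 6.05 p [521.  251.6  33.7] h 8.18 q [19.7 26.7 98.7 -1.5 57.1 12.3] w 64.9 F [-7.4 -0.9  6.7] ydir [-0.032 -0.035 -0.999]
[{"dx": -0.0022, "dy": 0.0007, "dz": -0.0009, "turn": -0.1}]
```

View pics/i_w.png

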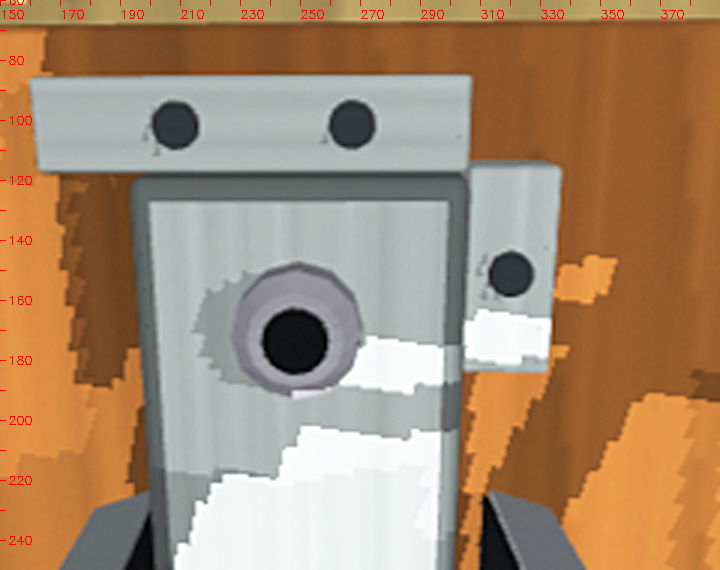

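Flush along the long fence now: the edge is at about (303,120)–(300,240) with no gap. About 0.5–1 mm may remain at the short fence (rows 117 vs 118). I'll push on the free end with closed fingers.

Call:
apply_moves --targets '[{"dx": -0.0035,"dy": 0,"dz": 0,"turn": 0},{"dx": 0,"dy": -0.03,"dz": 0,"turn": 0},{"dx": 0,"dy": -0.012,"dz": -0.01,"turn": 0},{"dx": 0,"dy": 0,"dz": -0.035,"turn": 0},{"dx": 0,"dy": 0,"dz": -0.035,"turn": 0},{"dx": 0,"dy": 0,"dz": -0.012,"turn": 0},{"dx": 0,"dy": 0,"dz": 0,"turn": 0}]'

```text
time_s: 6.98
tcp_pos: [538.0, 158.4, 79.3]
tool_rot: [[0.989, -0.021, -0.144], [0.143, -0.034, 0.989], [-0.026, -0.999, -0.031]]
ft_force: [0.3, -0.8, 0.6]
gripper_width: 65.3
```

```bash
python3 -c "
from h import *
plan(530.5,161.7,34,8.3,2)
"
```

```text
t 6.975 p [538.  158.4  79.3] h 8.24 q [10.4 22.1 98.7 -1.9 60.7  3.1] w 65.3 F [ 0.3 -0.8  0.6] ydir [-0.021 -0.034 -0.999]
[{"dx": -0.0035, "dy": 0.0226, "dz": 0.0022, "turn": -0.0}, {"dx": -0.0034, "dy": 0.0226, "dz": 0.0022, "turn": -0.0}]
```

Call:
apply_moves --targets '[{"dx": -0.0045,"dy": 0,"dz": 0.0,"turn": 0},{"dx": -0.0025,"dy": 0.02,"dz": 0.0,"turn": 0},{"dx": 0,"dy": 0.024,"dz": 0,"turn": 0},{"dx": 0,"dy": 0,"dz": 0,"turn": 0}]' --gripper 0.0

```text
time_s: 7.48
tcp_pos: [528.9, 159.5, 34.5]
tool_rot: [[0.989, -0.02, -0.147], [0.146, -0.032, 0.989], [-0.025, -0.999, -0.029]]
ft_force: [-0.7, 0.8, 0.8]
gripper_width: 28.6
```

Call:
apply_moves --targets '[{"dx": 0,"dy": 0,"dz": 0.004,"turn": 0},{"dx": 0,"dy": 0,"dz": 0.003,"turn": 0},{"dx": 0,"dy": 0,"dz": 0.003,"turn": 0}]'

```text
time_s: 7.85
tcp_pos: [532.3, 165.9, 37.0]
tool_rot: [[0.988, -0.01, -0.154], [0.153, -0.042, 0.987], [-0.016, -0.999, -0.04]]
ft_force: [4.7, -11.4, -0.3]
gripper_width: 0.7
```

```bash
python3 -c "
from h import *
from station import imaging
plan(530.5,161.7,34,8.3,2)
c=imaging.camera('wrist')['image'][:,:,::-1]
cv2.imwrite('pics/j_w.png',c)
"
```

```text
t 7.85 p [532.3 165.9  37. ] h 8.82 q [ 11.7  24.4 102.3  -2.8  54.3   4.5] w 0.7 F [  4.7 -11.4  -0.3] ydir [-0.01  -0.042 -0.999]
[{"dx": -0.0012, "dy": 0.0015, "dz": -0.0019, "turn": 0.3}, {"dx": -0.0012, "dy": 0.0015, "dz": -0.0019, "turn": 0.3}]
```

View pics/j_w.png

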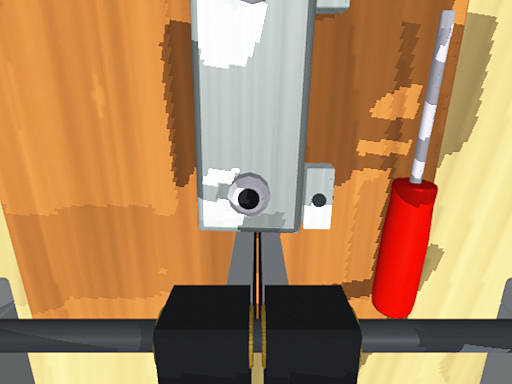

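Pushing on the free end gave 12 N against the short fence. Now lift clear and go back over the middle for a check.

Call:
apply_moves --targets '[{"dx": 0,"dy": 0,"dz": -0.008,"turn": 0},{"dx": 0,"dy": -0.03,"dz": 0,"turn": 0},{"dx": 0,"dy": -0.02,"dz": 0.01,"turn": 0.3},{"dx": 0,"dy": 0,"dz": 0.04,"turn": 0},{"dx": 0,"dy": 0,"dz": 0.04,"turn": 0},{"dx": 0,"dy": 0,"dz": 0,"turn": 0}]' --gripper 0.075

```text
time_s: 8.65
tcp_pos: [523.0, 252.7, 90.3]
tool_rot: [[0.989, -0.002, -0.146], [0.146, -0.037, 0.989], [-0.007, -0.999, -0.037]]
ft_force: [-0.6, -0.9, 0.9]
gripper_width: 56.8
```

```bash
python3 -c "
from h import *
from station import imaging
plan(517.6,251,34,8.3,2)
c=imaging.camera('wrist')['image'][:,:,::-1]
crop(c,150,60,240,190,3,'pics/k_w.png')
"
```

```text
t 8.65 p [523.  252.7  90.3] h 8.38 q [20.2 22.7 95.9 -2.2 62.3 12.9] w 56.8 F [-0.6 -0.9  0.9] ydir [-0.002 -0.037 -0.999]
[{"dx": -0.0028, "dy": 0.0281, "dz": -0.0004, "turn": 0.0}, {"dx": -0.0028, "dy": 0.0281, "dz": -0.0004, "turn": 0.0}]
```

View pics/k_w.png

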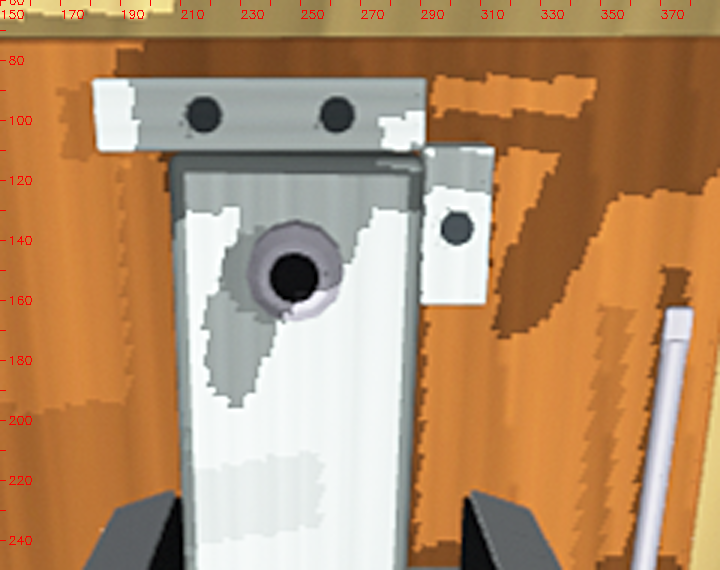

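Both faces flush: the end edge meets the short fence at row ≈111, and the side edge meets the long fence at col ≈290. Now straddle the middle, with the far finger in the gap, and grip.

Call:
apply_moves --targets '[{"dx": -0.005,"dy": 0.02,"dz": 0,"turn": 0},{"dx": 0,"dy": 0.025,"dz": 0,"turn": 0},{"dx": 0,"dy": 0.013,"dz": 0.001,"turn": 0},{"dx": 0,"dy": 0,"dz": 0,"turn": 0}]' --gripper 0.075

```text
time_s: 9.2
tcp_pos: [519.1, 246.2, 32.5]
tool_rot: [[0.99, 0.0, -0.143], [0.143, -0.039, 0.989], [-0.005, -0.999, -0.039]]
ft_force: [-0.2, 0.1, -0.7]
gripper_width: 75.1
```

```bash
python3 -c "
from h import *
plan(517.6,251,33,8.3,1)
"
```

```text
t 9.2 p [519.1 246.2  32.5] h 8.22 q [ 19.8  25.7 100.7  -2.6  54.4  13.1] w 75.1 F [-0.2  0.1 -0.7] ydir [ 0.    -0.039 -0.999]
[{"dx": -0.0008, "dy": -0.0005, "dz": 0.005, "turn": -0.1}]
```

Call:
apply_moves --targets '[{"dx": -0.001,"dy": 0,"dz": 0.005,"turn": 0},{"dx": 0,"dy": 0,"dz": 0,"turn": 0},{"dx": 0,"dy": 0,"dz": 0,"turn": 0},{"dx": 0,"dy": 0,"dz": 0,"turn": 0}]' --gripper 0.05

```text
time_s: 9.7
tcp_pos: [517.3, 250.9, 33.7]
tool_rot: [[0.99, 0.0, -0.143], [0.142, -0.039, 0.989], [-0.005, -0.999, -0.039]]
ft_force: [-0.4, -0.6, -1.9]
gripper_width: 57.5
```

Call:
apply_moves --targets '[{"dx": 0,"dy": -0.006,"dz": 0,"turn": 0},{"dx": -0.01,"dy": 0,"dz": 0,"turn": 0},{"dx": -0.02,"dy": 0,"dz": -0.005,"turn": 0},{"dx": -0.03,"dy": 0,"dz": -0.01,"turn": 0},{"dx": 0,"dy": 0,"dz": 0,"turn": 0}]'

```text
time_s: 10.32
tcp_pos: [457.1, 227.1, 41.1]
tool_rot: [[0.99, 0.001, -0.143], [0.143, -0.039, 0.989], [-0.005, -0.999, -0.038]]
ft_force: [0.8, -0.0, -2.6]
gripper_width: 57.6
```

```bash
python3 -c "
from h import *
from station import imaging
plan(460,240,32.5,8.3,1)
c=imaging.camera('wrist')['image'][:,:,::-1]
cv2.imwrite('pics/l_w.png',c)
"
```

```text
t 10.325 p [457.1 227.1  41.1] h 8.21 q [ 20.2  20.7 108.3  -2.7  51.8  13.6] w 57.6 F [ 0.8 -0.  -2.6] ydir [ 0.001 -0.039 -0.999]
[{"dx": 0.0047, "dy": 0.0086, "dz": 0.0123, "turn": -0.1}]
```

View pics/l_w.png

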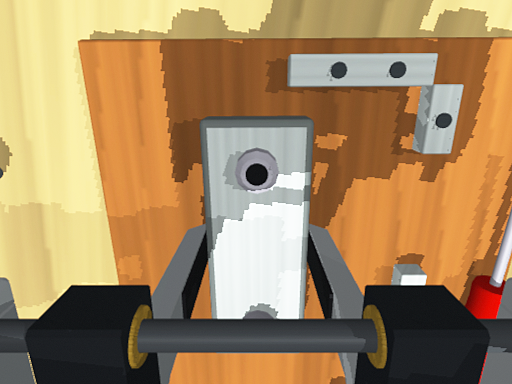

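Call:
apply_moves --targets '[{"dx": 0,"dy": 0.007,"dz": 0,"turn": 0},{"dx": 0,"dy": 0.001,"dz": 0,"turn": 0}]'

```text
time_s: 10.62
tcp_pos: [461.0, 228.4, 33.5]
tool_rot: [[0.99, 0.007, -0.143], [0.143, -0.036, 0.989], [0.001, -0.999, -0.037]]
ft_force: [-2.1, -1.4, 1.2]
gripper_width: 57.8
```

Call:
apply_moves --targets '[{"dx": 0,"dy": 0,"dz": 0,"turn": 0},{"dx": 0,"dy": 0,"dz": 0,"turn": 0},{"dx": 0,"dy": 0,"dz": 0.025,"turn": 0},{"dx": 0,"dy": 0,"dz": 0.025,"turn": 0},{"dx": 0,"dy": 0,"dz": 0.005,"turn": 0},{"dx": 0,"dy": 0,"dz": 0,"turn": 0}]' --gripper 0.075

```text
time_s: 11.38
tcp_pos: [456.8, 284.7, 32.5]
tool_rot: [[0.99, 0.012, -0.142], [0.142, -0.035, 0.989], [0.006, -0.999, -0.036]]
ft_force: [0.7, -1.0, 0.7]
gripper_width: 75.4
```

```bash
python3 -c "
from h import *
from station import imaging
plan(460,240,32.5,8.3,1)
c=imaging.camera('wrist')['image'][:,:,::-1]
cv2.imwrite('pics/m_w.png',c)
"
```

```text
t 11.375 p [456.8 284.7  32.5] h 8.19 q [ 26.   23.1 105.7  -2.7  51.6  19.5] w 75.4 F [ 0.7 -1.   0.7] ydir [ 0.012 -0.035 -0.999]
[{"dx": -0.0032, "dy": -0.0, "dz": -0.0447, "turn": -0.1}]
```

View pics/m_w.png

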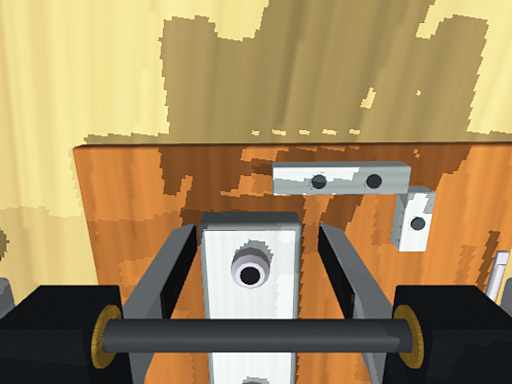

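Call:
apply_moves --targets '[{"dx": 0,"dy": 0.0005,"dz": -0.001,"turn": 0},{"dx": 0,"dy": 0,"dz": 0,"turn": 0},{"dx": 0,"dy": 0,"dz": 0,"turn": 0},{"dx": 0,"dy": 0,"dz": 0,"turn": 0}]' --gripper 0.05

```text
time_s: 11.92
tcp_pos: [456.5, 281.9, 31.9]
tool_rot: [[0.99, 0.01, -0.139], [0.139, -0.035, 0.99], [0.005, -0.999, -0.036]]
ft_force: [-0.8, 1.4, -0.6]
gripper_width: 57.5
```

Call:
apply_moves --targets '[{"dx": 0,"dy": -0.01,"dz": 0,"turn": 0},{"dx": 0,"dy": -0.02,"dz": 0,"turn": 0},{"dx": 0,"dy": -0.03,"dz": 0,"turn": 0},{"dx": 0,"dy": -0.03,"dz": 0,"turn": 0},{"dx": 0,"dy": -0.03,"dz": 0,"turn": 0},{"dx": 0,"dy": -0.015,"dz": 0,"turn": 0},{"dx": 0,"dy": 0,"dz": 0,"turn": 0}]'

```text
time_s: 12.8
tcp_pos: [454.7, 285.6, 172.5]
tool_rot: [[0.99, 0.01, -0.139], [0.14, -0.037, 0.989], [0.004, -0.999, -0.038]]
ft_force: [0.4, -0.6, -2.9]
gripper_width: 57.9
```

```bash
python3 -c "
from h import *
from station import imaging
plan(366.6,-94.5,180,92.4,10)
c=imaging.camera('wrist')['image'][:,:,::-1]
cv2.imwrite('pics/n_w.png',c)
c=imaging.camera('scene')['image'][:,:,::-1]
crop(c,200,80,160,130,5,'pics/n_s.png')
"
```

```text
t 12.8 p [454.7 285.6 172.5] h 8.03 q [26.2 14.9 95.  -2.3 70.6 18.9] w 57.9 F [ 0.4 -0.6 -2.9] ydir [ 0.01  -0.037 -0.999]
[{"dx": -0.014, "dy": -0.0007, "dz": -0.0364, "turn": -8.4}, {"dx": -0.0192, "dy": -0.0007, "dz": -0.034, "turn": -8.4}, {"dx": -0.024, "dy": -0.0007, "dz": -0.0308, "turn": -8.4}, {"dx": -0.0283, "dy": -0.0007, "dz": -0.0269, "turn": -8.4}, {"dx": -0.0319, "dy": -0.0007, "dz": -0.0225, "turn": -8.4}, {"dx": -0.0348, "dy": -0.0007, "dz": -0.0175, "turn": -8.4}, {"dx": -0.037, "dy": -0.0007, "dz": -0.0122, "turn": -8.4}, {"dx": -0.0384, "dy": -0.0007, "dz": -0.0067, "turn": -8.4}, {"dx": -0.039, "dy": -0.0007, "dz": -0.001, "turn": -8.4}, {"dx": -0.0387, "dy": -0.0007, "dz": 0.0048, "turn": -8.4}]
```

View pics/n_w.png

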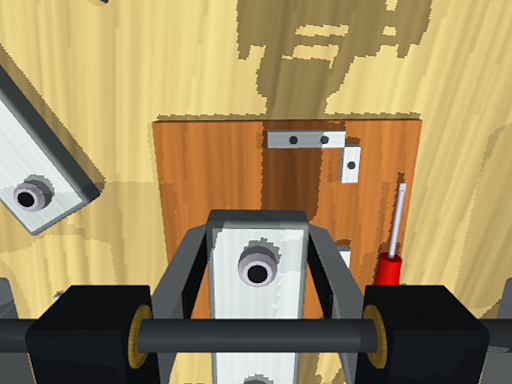

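View pics/n_s.png

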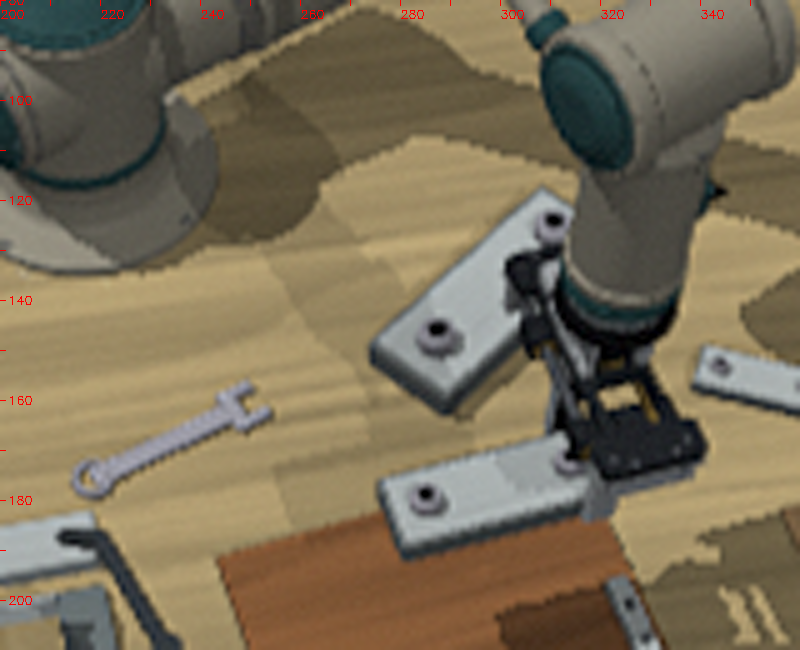

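Call:
apply_moves --targets '[{"dx": -0.014,"dy": -0.001,"dz": -0.0364,"turn": -8.4},{"dx": -0.019,"dy": -0.001,"dz": -0.034,"turn": -8.4},{"dx": -0.024,"dy": -0.001,"dz": -0.0308,"turn": -8.4},{"dx": -0.028,"dy": -0.001,"dz": -0.027,"turn": -8.4},{"dx": -0.032,"dy": -0.001,"dz": -0.0225,"turn": -8.4},{"dx": -0.035,"dy": -0.001,"dz": -0.0175,"turn": -8.4},{"dx": -0.037,"dy": -0.001,"dz": -0.012,"turn": -8.4},{"dx": -0.03,"dy": 0,"dz": -0.006,"turn": -7},{"dx": -0.015,"dy": 0,"dz": 0,"turn": -4},{"dx": 0,"dy": 0,"dz": 0,"turn": 0}]'

```text
time_s: 14.15
tcp_pos: [375.8, -36.0, 179.9]
tool_rot: [[0.169, -0.018, -0.985], [0.985, -0.042, 0.169], [-0.044, -0.999, 0.011]]
ft_force: [1.2, 0.1, -1.8]
gripper_width: 57.7
```

```bash
python3 -c "
from h import *
from station import imaging
plan(366.6,-94.5,176,92.4,4)
c=imaging.camera('scene')['image'][:,:,::-1]
crop(c,120,120,160,130,5,'pics/o_s.png')
c=imaging.camera('top')['image'][:,:,::-1]
crop(c,270,140,130,110,6,'pics/o_t.png')
"
```

```text
t 14.15 p [375.8 -36.  179.9] h 80.27 q [-13.5   0.8 111.2  -2.8  68.5 -92.7] w 57.7 F [ 1.2  0.1 -1.8] ydir [-0.018 -0.042 -0.999]
[{"dx": -0.0148, "dy": 0.001, "dz": -0.0002, "turn": -3.0}, {"dx": -0.0148, "dy": 0.001, "dz": 0.0006, "turn": -3.0}, {"dx": -0.0147, "dy": 0.001, "dz": 0.0014, "turn": -3.0}, {"dx": -0.0147, "dy": 0.001, "dz": 0.0021, "turn": -3.0}]
```

View pics/o_s.png

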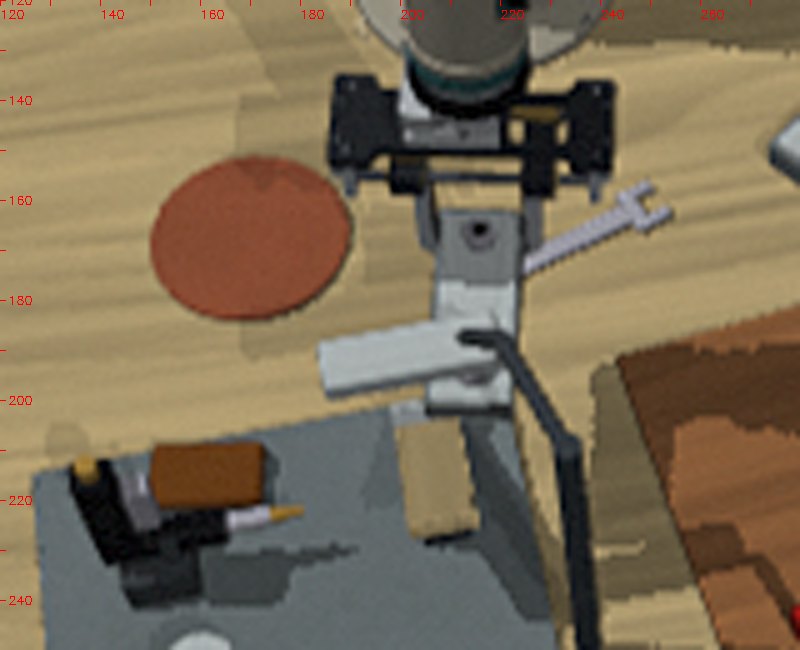

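View pics/o_t.png

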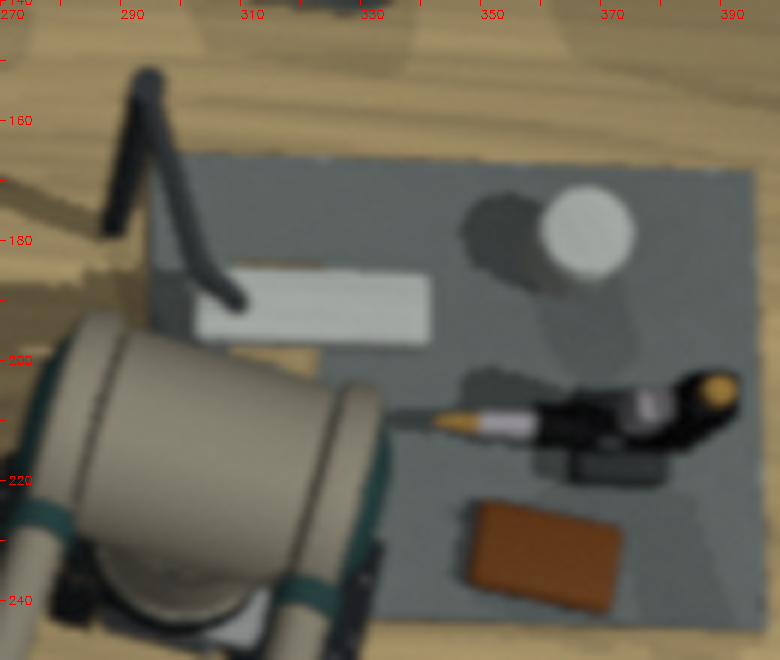

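Run:
```python
from h import *
from station import imaging
S=imaging.camera("scene");T=imaging.camera("top")
ss=lambda p:un((120,175),5,p); ts=lambda p:un((280,145),6,p)
c,s=np.cos(np.radians(35)),np.sin(np.radians(35))
sl=lambda u,y,w:[u*c-(w-10)*s, y, 93+u*s+(w-10)*c]
np.set_printoptions(precision=1,suppress=True)
v,r=fit([(S,[sl(-75,23,0),sl(-75,-23,0)],ss([(461,140),(396,148)]))],[490,-90,2]); print(v)
v,r=fit([(S,[sl(90,23,0),sl(90,-23,0)],ss([(480,253),(409,263)]))],[490,-90,2]); print('u90?',v)
v,r=fit([(T,[sl(-75,23,14),sl(-75,-23,14)],ts([(156,512),(245,514)]))],[490,-90,2]); print('T',v)
for X in ([494,-90,93],[495.6,-90,240]): print(proj(T,X),proj(S,X))
```

```text
[489.3 -90.7  -1.8]
u90? [495.6 -84.   -0.9]
T [492.5 -89.3   3. ]
[[314.6 207.7]] [[205.5 211.1]]
[[320.4 197.6]] [[200.8 188.2]]
```

Call:
apply_moves --targets '[{"dx": -0.015,"dy": 0.001,"dz": 0,"turn": -3},{"dx": -0.015,"dy": 0.001,"dz": 0,"turn": -3},{"dx": -0.014,"dy": 0.001,"dz": -0.005,"turn": -3},{"dx": -0.012,"dy": 0.001,"dz": -0.015,"turn": -3},{"dx": 0,"dy": 0,"dz": -0.015,"turn": 0},{"dx": 0,"dy": 0,"dz": 0,"turn": 0}]'

```text
time_s: 15.1
tcp_pos: [408.7, -86.6, 177.4]
tool_rot: [[-0.054, -0.017, -0.998], [0.998, -0.04, -0.053], [-0.039, -0.999, 0.019]]
ft_force: [0.0, -0.0, -2.5]
gripper_width: 57.7
```

```bash
python3 -c "
from h import *
from station import imaging
plan(435,-91.5,174,92.4,2)
c=imaging.camera('scene')['image'][:,:,::-1]
crop(c,120,120,160,130,5,'pics/p_s.png')
"
```

```text
t 15.1 p [408.7 -86.6 177.4] h 93.1 q [ -19.3    4.4  107.7   -2.7   68.1 -111.4] w 57.7 F [ 0.  -0.  -2.5] ydir [-0.017 -0.04  -0.999]
[{"dx": -0.0032, "dy": 0.0017, "dz": -0.013, "turn": 0.3}, {"dx": -0.0031, "dy": 0.0017, "dz": -0.013, "turn": 0.3}]
```

View pics/p_s.png

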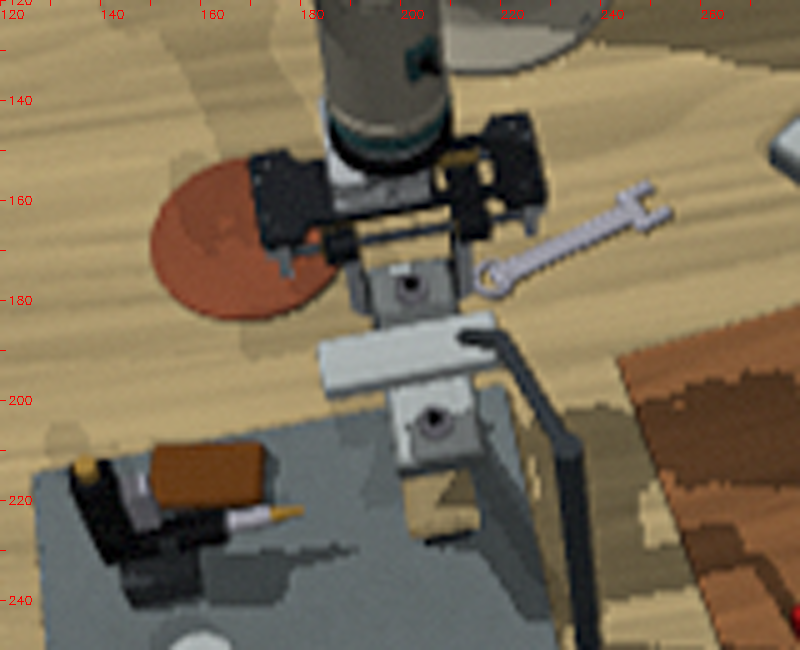

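Call:
apply_moves --targets '[{"dx": -0.003,"dy": 0.003,"dz": -0.015,"turn": 0.3},{"dx": -0.003,"dy": 0.004,"dz": -0.013,"turn": 0.3},{"dx": 0,"dy": 0.006,"dz": -0.006,"turn": 0},{"dx": 0,"dy": 0.005,"dz": 0,"turn": 0},{"dx": 0,"dy": 0,"dz": 0,"turn": 0}]'

```text
time_s: 15.78
tcp_pos: [443.9, -90.6, 157.3]
tool_rot: [[-0.044, -0.018, -0.999], [0.998, -0.039, -0.043], [-0.039, -0.999, 0.02]]
ft_force: [0.3, 0.6, -0.2]
gripper_width: 57.9
```

```bash
python3 -c "
from h import *
from station import imaging
plan(445,-91.5,150,92.4,2)
c=imaging.camera('scene')['image'][:,:,::-1]
crop(c,120,120,160,130,5,'pics/q_s.png')
"
```

```text
t 15.775 p [443.9 -90.6 157.3] h 92.5 q [ -18.3    8.5  105.9   -2.7   65.9 -109.7] w 57.9 F [ 0.3  0.6 -0.2] ydir [-0.018 -0.039 -0.999]
[{"dx": -0.0005, "dy": 0.0036, "dz": -0.0005, "turn": 0.1}, {"dx": -0.0005, "dy": 0.0036, "dz": -0.0005, "turn": 0.1}]
```

View pics/q_s.png

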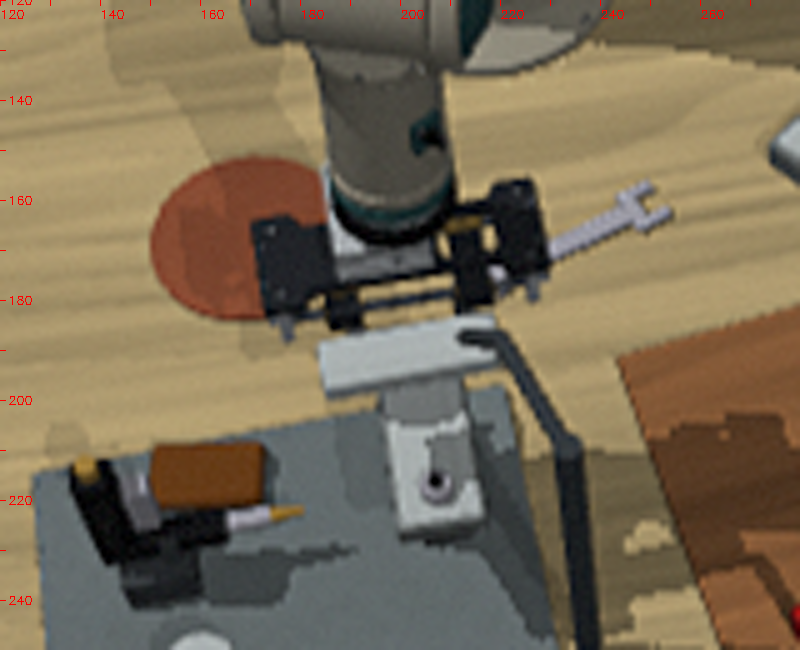

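Call:
apply_moves --targets '[{"dx": -0.001,"dy": 0.008,"dz": 0,"turn": 0},{"dx": 0,"dy": 0.008,"dz": 0,"turn": 0},{"dx": 0,"dy": 0.008,"dz": 0,"turn": 0}]'

```text
time_s: 16.2
tcp_pos: [443.3, -93.4, 133.7]
tool_rot: [[-0.043, -0.016, -0.999], [0.998, -0.041, -0.042], [-0.041, -0.999, 0.018]]
ft_force: [-1.2, 0.6, 2.0]
gripper_width: 57.6
```

```bash
python3 -c "
from h import *
from station import imaging
plan(445,-91.5,130,92.4,2)
c=imaging.camera('scene')['image'][:,:,::-1]
crop(c,120,120,160,130,5,'pics/r_s.png')
"
```

```text
t 16.2 p [443.3 -93.4 133.7] h 92.48 q [ -18.6    9.8  108.2   -2.9   62.2 -109.7] w 57.6 F [-1.2  0.6  2. ] ydir [-0.016 -0.041 -0.999]
[{"dx": 0.0009, "dy": 0.0019, "dz": -0.0009, "turn": 0.0}, {"dx": 0.0009, "dy": 0.0019, "dz": -0.0009, "turn": 0.0}]
```

View pics/r_s.png

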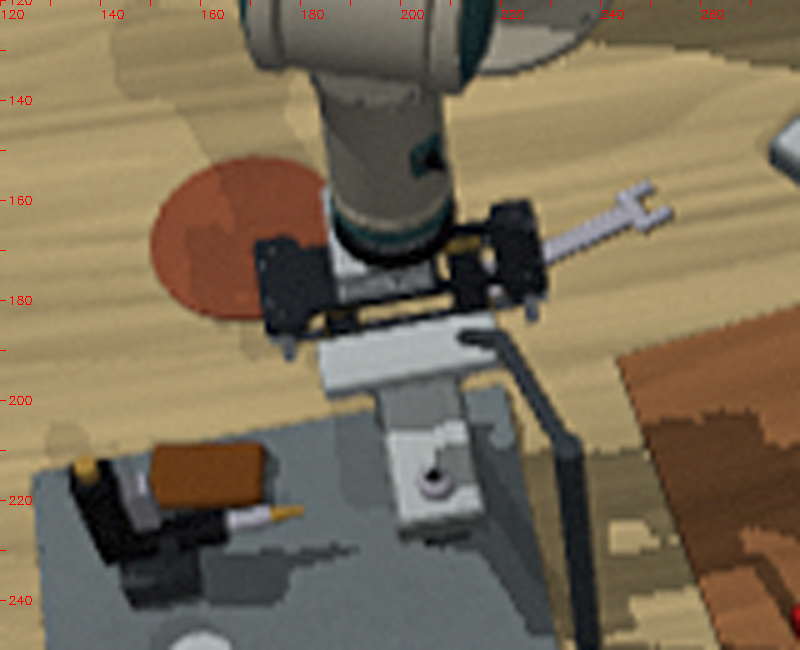

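Call:
apply_moves --targets '[{"dx": 0.001,"dy": 0.008,"dz": -0.001,"turn": 0},{"dx": 0.001,"dy": 0.008,"dz": 0,"turn": 0},{"dx": 0.001,"dy": 0.008,"dz": 0,"turn": 0},{"dx": 0.0005,"dy": 0.008,"dz": 0,"turn": 0}]'

```text
time_s: 16.75
tcp_pos: [445.9, -91.8, 99.4]
tool_rot: [[-0.042, -0.012, -0.999], [0.998, -0.042, -0.041], [-0.042, -0.999, 0.013]]
ft_force: [0.9, -0.3, 2.6]
gripper_width: 57.8
```

```bash
python3 -c "
from h import *
from station import imaging
plan(445,-91.5,75,92.4,2)
c=imaging.camera('scene')['image'][:,:,::-1]
crop(c,120,120,160,130,5,'pics/s_s.png')
c=imaging.camera('wrist')['image'][:,:,::-1]
cv2.imwrite('pics/s_w.png',c)
"
```

```text
t 16.75 p [445.9 -91.8  99.4] h 92.4 q [ -18.3   12.   111.    -3.    56.9 -109.1] w 57.8 F [ 0.9 -0.3  2.6] ydir [-0.012 -0.042 -0.999]
[{"dx": 0.0002, "dy": 0.0122, "dz": 0.0005, "turn": 0.0}, {"dx": 0.0002, "dy": 0.0122, "dz": 0.0005, "turn": 0.0}]
```

View pics/s_s.png

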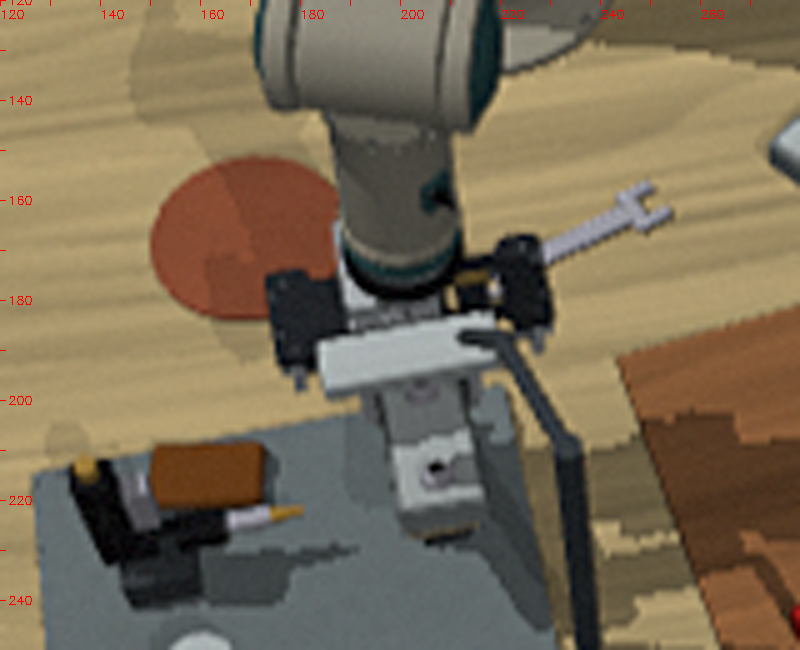

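View pics/s_w.png

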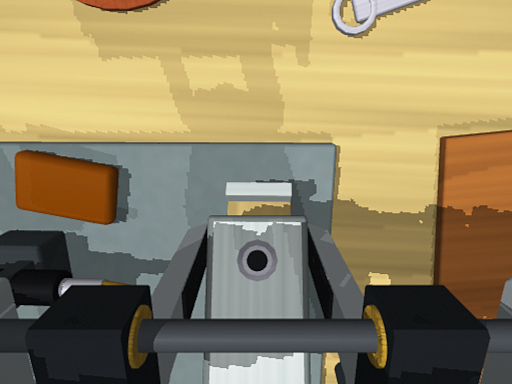

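Call:
apply_moves --targets '[{"dx": 0.0005,"dy": 0.007,"dz": 0,"turn": 0},{"dx": 0.0005,"dy": 0.006,"dz": 0,"turn": 0}]'

```text
time_s: 17.1
tcp_pos: [445.1, -90.9, 85.5]
tool_rot: [[-0.042, -0.013, -0.999], [0.998, -0.042, -0.042], [-0.041, -0.999, 0.015]]
ft_force: [0.3, 1.2, 2.2]
gripper_width: 58.0
```

```bash
python3 -c "
from h import *
from station import imaging
plan(445,-91.5,75,92.4,2)
c=imaging.camera('wrist')['image'][:,:,::-1]
cv2.imwrite('pics/t_w.png',c)
"
```

```text
t 17.1 p [445.1 -90.9  85.5] h 92.43 q [ -18.3   13.   112.2   -3.1   54.8 -108.9] w 58.0 F [0.3 1.2 2.2] ydir [-0.013 -0.042 -0.999]
[{"dx": -0.0003, "dy": 0.0052, "dz": 0.0001, "turn": 0.0}, {"dx": -0.0003, "dy": 0.0052, "dz": 0.0001, "turn": 0.0}]
```

View pics/t_w.png

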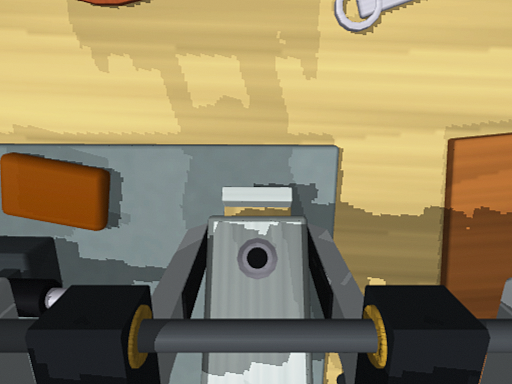

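Call:
apply_moves --targets '[{"dx": -0.0003,"dy": 0.005,"dz": 0,"turn": 0},{"dx": 0,"dy": 0.005,"dz": 0,"turn": 0}]'

```text
time_s: 17.4
tcp_pos: [444.5, -91.2, 74.4]
tool_rot: [[-0.043, -0.014, -0.999], [0.998, -0.041, -0.042], [-0.04, -0.999, 0.016]]
ft_force: [-0.0, 0.4, 2.5]
gripper_width: 57.9
```

```bash
python3 -c "
from h import *
from station import imaging
plan(445,-91.5,75,92.4,2)
c=imaging.camera('wrist')['image'][:,:,::-1]
crop(c,140,150,240,180,3,'pics/u_w.png')
"
```

```text
t 17.4 p [444.5 -91.2  74.4] h 92.44 q [ -18.3   13.8  113.1   -3.1   53.2 -108.9] w 57.9 F [-0.   0.4  2.5] ydir [-0.014 -0.041 -0.999]
[{"dx": -0.0002, "dy": -0.0003, "dz": -0.0003, "turn": 0.0}, {"dx": -0.0002, "dy": -0.0003, "dz": -0.0003, "turn": 0.0}]
```

View pics/u_w.png

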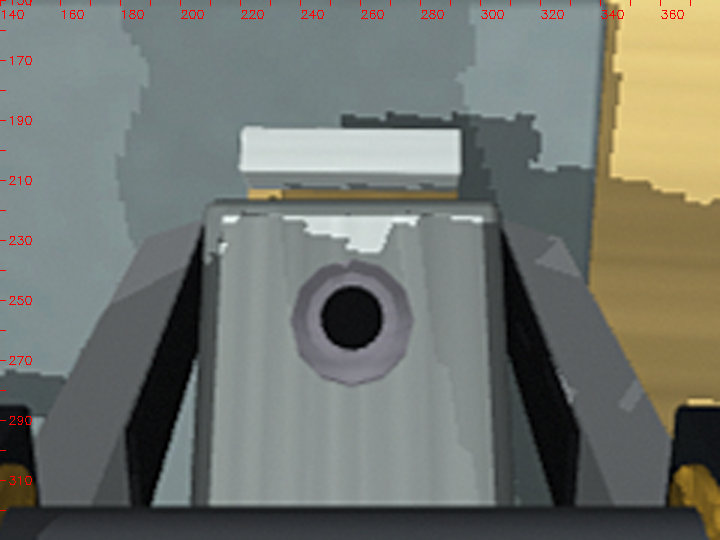

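Call:
apply_moves --targets '[{"dx": 0,"dy": 0.004,"dz": 0,"turn": 0},{"dx": 0,"dy": 0.004,"dz": 0,"turn": 0}]'

```text
time_s: 17.7
tcp_pos: [445.0, -91.6, 72.0]
tool_rot: [[-0.043, -0.013, -0.999], [0.998, -0.041, -0.042], [-0.041, -0.999, 0.015]]
ft_force: [-9.6, 5.6, 48.4]
gripper_width: 57.5
```

```bash
python3 -c "
from h import *
from station import imaging
plan(445,-91.5,75,92.4,2)
c=imaging.camera('wrist')['image'][:,:,::-1]
crop(c,140,150,240,180,3,'pics/v_w.png')
"
```

```text
t 17.7 p [445.  -91.6  72. ] h 92.45 q [ -18.4   14.   113.2   -3.1   52.8 -108.9] w 57.5 F [-9.6  5.6 48.4] ydir [-0.013 -0.041 -0.999]
[{"dx": 0.0, "dy": -0.0015, "dz": 0.0, "turn": 0.0}, {"dx": 0.0, "dy": -0.0015, "dz": 0.0, "turn": 0.0}]
```

View pics/v_w.png

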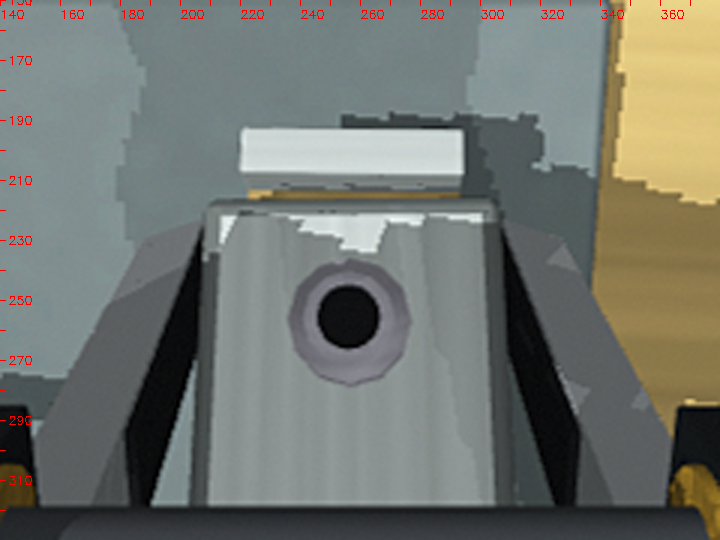

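Call:
apply_moves --targets '[{"dx": 0,"dy": -0.001,"dz": 0,"turn": 0},{"dx": 0,"dy": 0.001,"dz": 0.003,"turn": 0},{"dx": 0,"dy": 0.002,"dz": 0.003,"turn": 0}]'

```text
time_s: 18.12
tcp_pos: [438.8, -91.6, 70.6]
tool_rot: [[-0.043, -0.012, -0.999], [0.998, -0.041, -0.042], [-0.041, -0.999, 0.013]]
ft_force: [4.6, 2.7, 8.4]
gripper_width: 58.1
```

```bash
python3 -c "
from h import *
from station import imaging
plan(445,-91.5,75,92.4,2)
c=imaging.camera('wrist')['image'][:,:,::-1]
crop(c,140,150,240,180,3,'pics/w_w.png')
"
```

```text
t 18.125 p [438.8 -91.6  70.6] h 92.44 q [ -18.6   13.6  114.1   -3.1   52.2 -109.2] w 58.1 F [4.6 2.7 8.4] ydir [-0.012 -0.041 -0.999]
[{"dx": -0.0001, "dy": -0.0022, "dz": -0.0031, "turn": 0.0}, {"dx": -0.0001, "dy": -0.0022, "dz": -0.0031, "turn": 0.0}]
```

View pics/w_w.png

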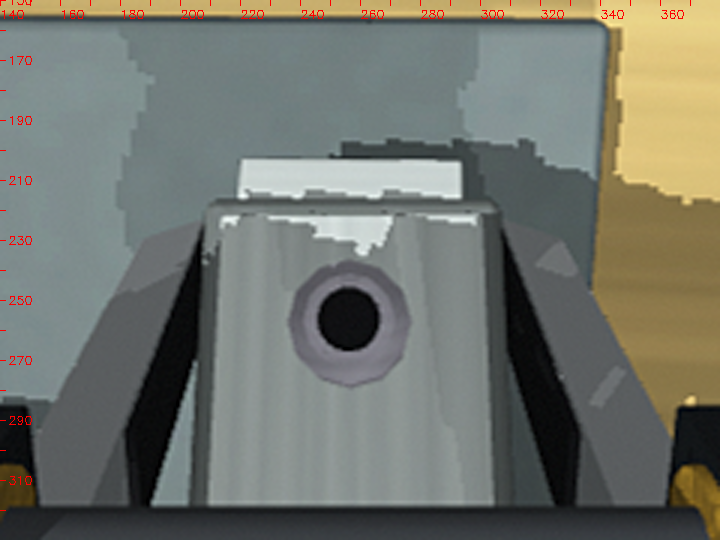

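Call:
apply_moves --targets '[{"dx": 0,"dy": 0.002,"dz": 0.003,"turn": 0},{"dx": 0,"dy": 0.001,"dz": 0.002,"turn": 0}]'

```text
time_s: 18.42
tcp_pos: [439.5, -92.2, 69.4]
tool_rot: [[-0.039, 0.001, -0.999], [0.998, -0.041, -0.039], [-0.041, -0.999, 0.001]]
ft_force: [2.2, 1.2, 4.6]
gripper_width: 58.0
```

Call:
apply_moves --targets '[{"dx": 0,"dy": 0,"dz": 0,"turn": 0},{"dx": 0,"dy": 0,"dz": 0,"turn": 0},{"dx": 0,"dy": 0,"dz": 0,"turn": 0}]' --gripper 0.076

```text
time_s: 18.8
tcp_pos: [437.1, -92.2, 67.9]
tool_rot: [[-0.04, -0.005, -0.999], [0.998, -0.041, -0.04], [-0.04, -0.999, 0.007]]
ft_force: [-0.2, -0.1, 0.4]
gripper_width: 75.5
```

```bash
python3 -c "
from h import *
from station import imaging
plan(445,-91.5,75,92.4,2)
c=imaging.camera('wrist')['image'][:,:,::-1]
crop(c,140,150,240,180,3,'pics/x_w.png')
"
```

```text
t 18.8 p [437.1 -92.2  67.9] h 92.31 q [ -18.9   13.5  114.8   -2.9   51.3 -109.4] w 75.5 F [-0.2 -0.1  0.4] ydir [-0.005 -0.041 -0.999]
[{"dx": 0.0002, "dy": -0.0036, "dz": -0.004, "turn": -0.0}, {"dx": 0.0002, "dy": -0.0036, "dz": -0.004, "turn": -0.0}]
```

View pics/x_w.png

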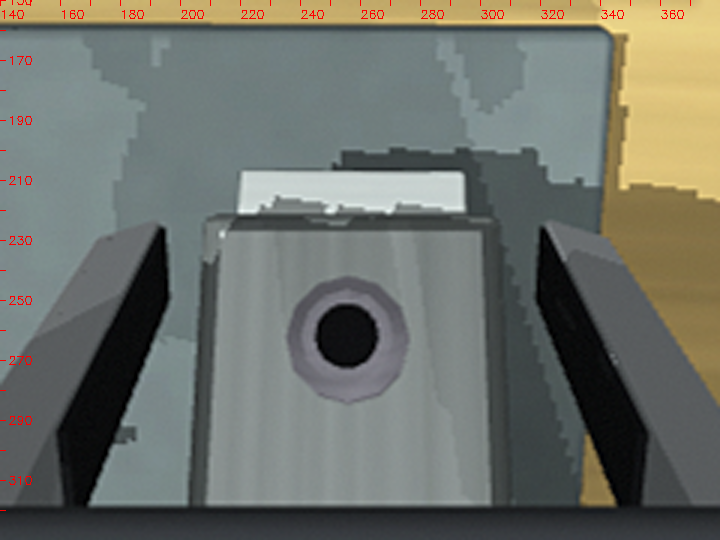

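Call:
apply_moves --targets '[{"dx": 0,"dy": -0.015,"dz": 0.002,"turn": 0},{"dx": 0,"dy": -0.03,"dz": 0.01,"turn": 0},{"dx": 0,"dy": -0.04,"dz": 0.03,"turn": 0},{"dx": 0,"dy": -0.04,"dz": 0.03,"turn": 0},{"dx": 0,"dy": -0.03,"dz": 0.03,"turn": 0},{"dx": 0,"dy": 0,"dz": 0,"turn": 0}]'

```text
time_s: 19.6
tcp_pos: [331.9, -90.0, 226.4]
tool_rot: [[-0.041, -0.011, -0.999], [0.998, -0.04, -0.041], [-0.04, -0.999, 0.013]]
ft_force: [-0.2, 0.4, -0.5]
gripper_width: 75.9
```

```bash
python3 -c "
from h import *
from station import imaging
plan(505.7,-302.2,220,92.4,6)
c=imaging.camera('scene')['image'][:,:,::-1]
crop(c,110,160,140,125,5,'pics/y_s.png')
c=imaging.camera('top')['image'][:,:,::-1]
crop(c,270,140,130,110,6,'pics/y_t.png')
c=imaging.camera('wrist')
cv2.imwrite('pics/y_w.png',c['image'][:,:,::-1])
"
```

```text
t 19.6 p [331.9 -90.  226.4] h 92.36 q [ -24.2   -5.   109.6   -2.4   75.  -115.9] w 75.9 F [-0.2  0.4 -0.5] ydir [-0.011 -0.04  -0.999]
[{"dx": -0.0365, "dy": 0.0011, "dz": -0.0275, "turn": -0.0}, {"dx": -0.0365, "dy": 0.0011, "dz": -0.0275, "turn": -0.0}, {"dx": -0.0365, "dy": 0.0011, "dz": -0.0275, "turn": -0.0}, {"dx": -0.0365, "dy": 0.0011, "dz": -0.0275, "turn": -0.0}, {"dx": -0.0365, "dy": 0.0011, "dz": -0.0275, "turn": -0.0}, {"dx": -0.0366, "dy": 0.0011, "dz": -0.0275, "turn": -0.0}]
```

View pics/y_s.png

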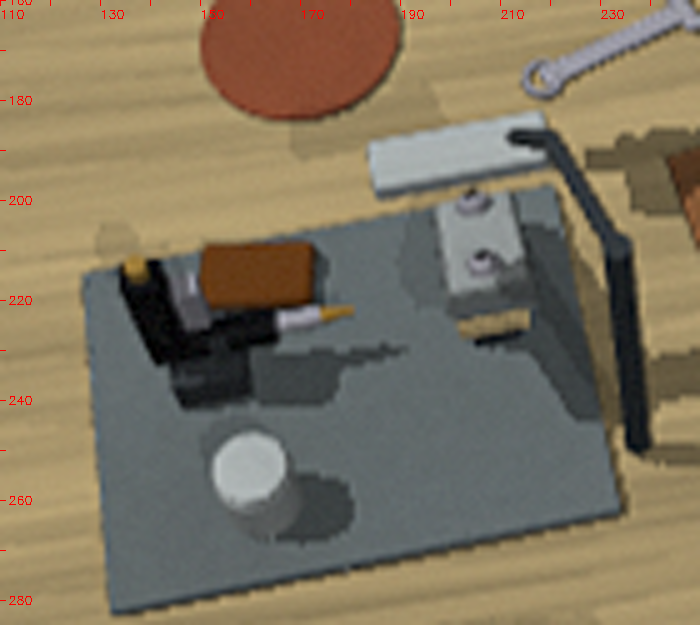

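View pics/y_t.png

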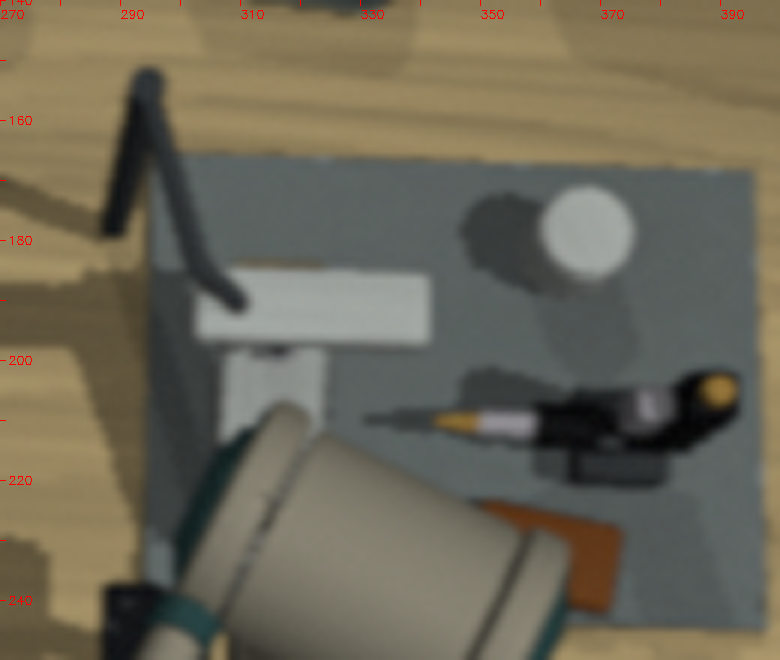

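View pics/y_w.png

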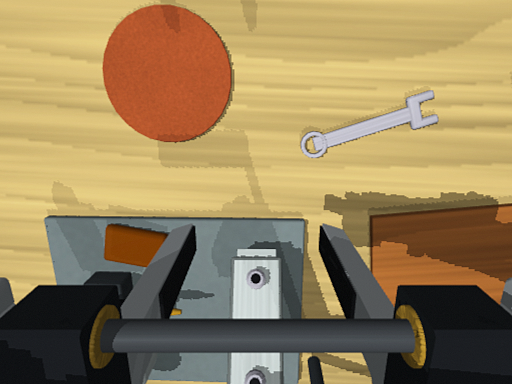

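The base lies centred on the rest with its lower end on the ledge (wrist view: lamp 232–282, ledge 237–278, sockets up). Now the gun.

Call:
apply_moves --targets '[{"dx": -0.02,"dy": -0.002,"dz": -0.015,"turn": 0},{"dx": -0.037,"dy": -0.002,"dz": -0.027,"turn": 0},{"dx": -0.037,"dy": -0.002,"dz": -0.027,"turn": 0},{"dx": -0.037,"dy": 0,"dz": -0.027,"turn": 0},{"dx": -0.037,"dy": 0,"dz": -0.027,"turn": 0},{"dx": -0.03,"dy": 0,"dz": -0.025,"turn": 0},{"dx": 0,"dy": 0,"dz": 0,"turn": 0}]' --gripper 0.08

```text
time_s: 20.62
tcp_pos: [502.4, -296.2, 221.1]
tool_rot: [[-0.045, -0.025, -0.999], [0.998, -0.033, -0.044], [-0.032, -0.999, 0.026]]
ft_force: [0.5, 0.9, 0.3]
gripper_width: 80.1
```

Run:
```python
from h import *
from station import imaging
plan(505.9,-307.2,225,92.46,2)
c=imaging.camera('wrist')
cv2.imwrite('pics/z_w.png',c['image'][:,:,::-1])
st=[501.2,-198.3,2.46]
print(proj(c,P(st,[[0,-104,172],[13,-90,172],[-13,-90,172],[13,-118,172],[-13,-118,172],[9,-81,125],[-9,-81,125]])).round())
S=imaging.camera('scene'); T=imaging.camera('top')
crop(S['image'][:,:,::-1],110,160,140,125,5,'pics/z_s.png')
crop(T['image'][:,:,::-1],270,140,130,110,6,'pics/z_t.png')
```

```text
t 20.625 p [ 502.4 -296.2  221.1] h 92.58 q [ -35.8   16.7   85.1   -2.4   78.2 -127.9] w 80.1 F [0.5 0.9 0.3] ydir [-0.025 -0.033 -0.999]
[{"dx": -0.0056, "dy": -0.0019, "dz": -0.0015, "turn": 0.1}, {"dx": -0.0056, "dy": -0.0019, "dz": -0.0015, "turn": 0.1}]
[[251. 222.]
 [270. 239.]
 [271. 205.]
 [232. 239.]
 [231. 205.]
 [280. 213.]
 [281. 193.]]
```

View pics/z_w.png

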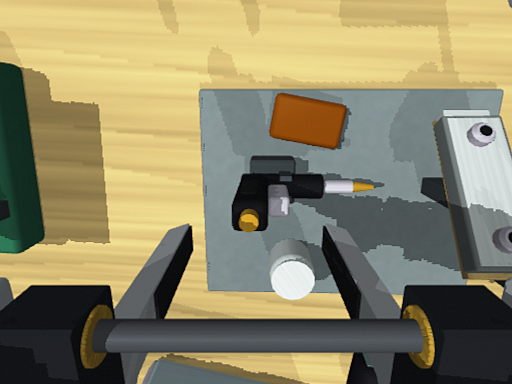

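View pics/z_t.png

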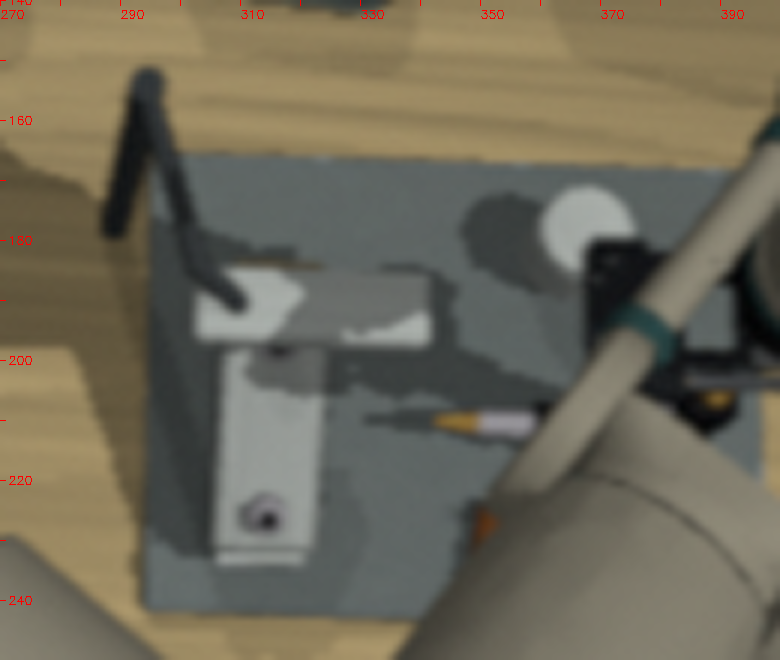

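Call:
apply_moves --targets '[{"dx": -0.007,"dy": 0.01,"dz": -0.006,"turn": 0},{"dx": 0,"dy": 0.03,"dz": 0,"turn": 0},{"dx": 0,"dy": 0.035,"dz": 0,"turn": 0},{"dx": 0,"dy": 0.025,"dz": 0,"turn": 0},{"dx": 0,"dy": 0,"dz": 0,"turn": 0}]'

```text
time_s: 21.4
tcp_pos: [503.0, -300.9, 119.7]
tool_rot: [[-0.049, -0.024, -0.998], [0.998, -0.033, -0.049], [-0.031, -0.999, 0.026]]
ft_force: [-0.4, -0.1, 0.4]
gripper_width: 80.2
```

Run:
```python
from h import *
from station import imaging
plan(505.9,-307.2,112,92.46,1)
c=imaging.camera('wrist')
cv2.imwrite('pics/aa_w.png',c['image'][:,:,::-1])
```

```text
t 21.4 p [ 503.  -300.9  119.7] h 92.84 q [ -36.2   21.1   93.7   -2.6   65.2 -127.9] w 80.2 F [-0.4 -0.1  0.4] ydir [-0.024 -0.033 -0.999]
[{"dx": -0.0065, "dy": 0.0077, "dz": -0.0026, "turn": 0.4}]
```

View pics/aa_w.png

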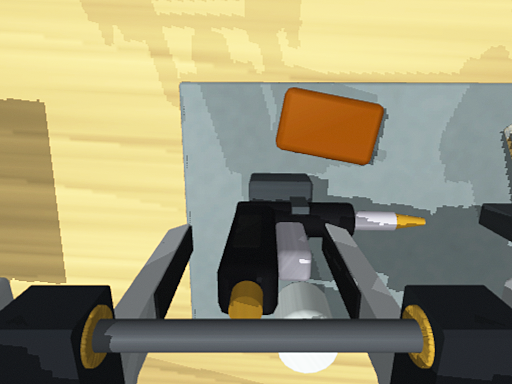

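Call:
apply_moves --targets '[{"dx": -0.006,"dy": 0.007,"dz": -0.0025,"turn": 0.3},{"dx": 0,"dy": 0,"dz": 0,"turn": 0}]'

```text
time_s: 21.7
tcp_pos: [508.0, -308.7, 116.1]
tool_rot: [[-0.044, -0.018, -0.999], [0.998, -0.037, -0.044], [-0.036, -0.999, 0.02]]
ft_force: [0.0, -0.9, -0.3]
gripper_width: 80.2
```

Run:
```python
from h import *
from station import imaging
plan(505.9,-307.2,112,92.46,1)
c=imaging.camera('wrist')
cv2.imwrite('pics/ab_w.png',c['image'][:,:,::-1])
```

```text
t 21.7 p [ 508.  -308.7  116.1] h 92.54 q [ -36.5   21.7   93.3   -2.6   64.6 -127.9] w 80.2 F [ 0.  -0.9 -0.3] ydir [-0.018 -0.037 -0.999]
[{"dx": 0.0016, "dy": 0.0041, "dz": 0.002, "turn": 0.1}]
```

View pics/ab_w.png

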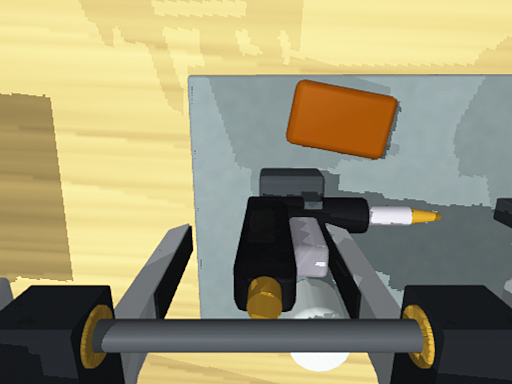

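Run:
```python
from h import *
from station import imaging,status
s=status.read_state(); R=np.array(s['tool_rot']);p=np.array(s['tcp_pos'])
c=imaging.camera('wrist')
for L in ([40,17,0],[-40,17,0],[40,17,8],[-40,17,8]): print(L,proj(c,p+R@np.array(L)).round())
st=[501.2,-198.3,2.46]
for z in (172,116,99): print(z,proj(c,P(st,[[0,-127,z],[0,-81,z],[-13,-127,z],[-9,-81,z]])).round().tolist())
print(proj(c,P(st,[[0,19,62],[-100,-170,12],[0,-104,172]])).round())
cv2.imwrite('pics/ac.png',cv2.resize(c['image'][160:340,150:400,::-1],None,fx=3,fy=3))
```

```text
[40, 17, 0] [[322. 236.]]
[-40, 17, 0] [[192. 236.]]
[40, 17, 8] [[323. 224.]]
[-40, 17, 8] [[192. 224.]]
172 [[211.0, 305.0], [328.0, 308.0], [209.0, 275.0], [330.0, 287.0]]
116 [[228.0, 244.0], [310.0, 246.0], [228.0, 223.0], [311.0, 231.0]]
99 [[232.0, 232.0], [307.0, 234.0], [231.0, 212.0], [307.0, 220.0]]
[[442. 215.]
 [188.  73.]
 [269. 306.]]
```

View pics/ac.png

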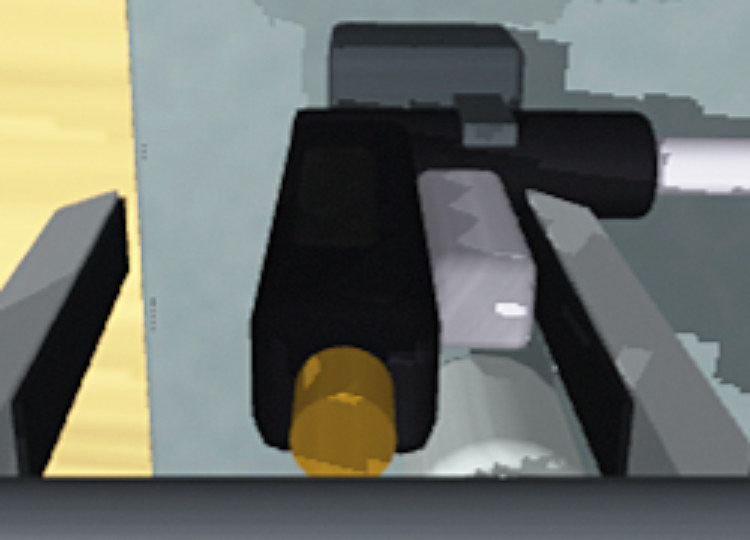

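The handle's left edge is at px 234 against the 211 I predicted. So the handle is centred at y = −104, the grip centre is 9 mm further left, and I need to shift +10 mm.

Call:
apply_moves --targets '[{"dx": 0.01,"dy": 0.003,"dz": 0.002,"turn": 0},{"dx": 0,"dy": 0,"dz": 0,"turn": 0}]'

```text
time_s: 22.05
tcp_pos: [505.5, -298.0, 113.6]
tool_rot: [[-0.044, -0.017, -0.999], [0.998, -0.038, -0.044], [-0.037, -0.999, 0.019]]
ft_force: [-0.2, 0.1, 1.1]
gripper_width: 79.8
```

Run:
```python
from h import *
from station import imaging
plan(505.5,-298.5,112,92.46,1)
c=imaging.camera('wrist')
cv2.imwrite('pics/ad.png',cv2.resize(c['image'][160:340,150:400,::-1],None,fx=3,fy=3))
```

```text
t 22.05 p [ 505.5 -298.   113.6] h 92.54 q [ -35.8   21.2   94.5   -2.6   63.8 -127.2] w 79.8 F [-0.2  0.1  1.1] ydir [-0.017 -0.038 -0.999]
[{"dx": -0.0005, "dy": 0.0016, "dz": 0.0, "turn": 0.1}]
```

View pics/ad.png

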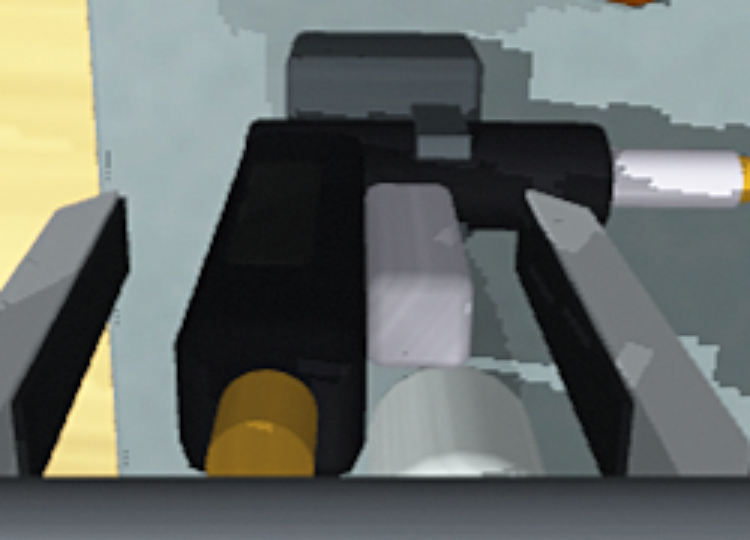

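Call:
apply_moves --targets '[{"dx": 0,"dy": 0,"dz": 0,"turn": 0},{"dx": 0,"dy": 0,"dz": 0,"turn": 0},{"dx": 0,"dy": 0,"dz": 0,"turn": 0},{"dx": 0,"dy": 0,"dz": 0,"turn": 0},{"dx": 0,"dy": 0,"dz": 0,"turn": 0}]' --gripper 0.02

```text
time_s: 22.72
tcp_pos: [506.2, -300.8, 113.9]
tool_rot: [[-0.044, -0.016, -0.999], [0.998, -0.042, -0.044], [-0.041, -0.999, 0.017]]
ft_force: [-1.1, -10.6, -2.5]
gripper_width: 37.6
```

Run:
```python
from h import *
from station import imaging
plan(505.5,-298.5,112,92.46,1)
c=imaging.camera('wrist')
cv2.imwrite('pics/ae.png',cv2.resize(c['image'][160:340,150:400,::-1],None,fx=3,fy=3))
```

```text
t 22.725 p [ 506.2 -300.8  113.9] h 92.54 q [ -35.9   21.3   94.4   -2.8   63.7 -127.2] w 37.6 F [ -1.1 -10.6  -2.5] ydir [-0.016 -0.042 -0.999]
[{"dx": 0.0023, "dy": 0.0019, "dz": 0.0006, "turn": 0.1}]
```

View pics/ae.png

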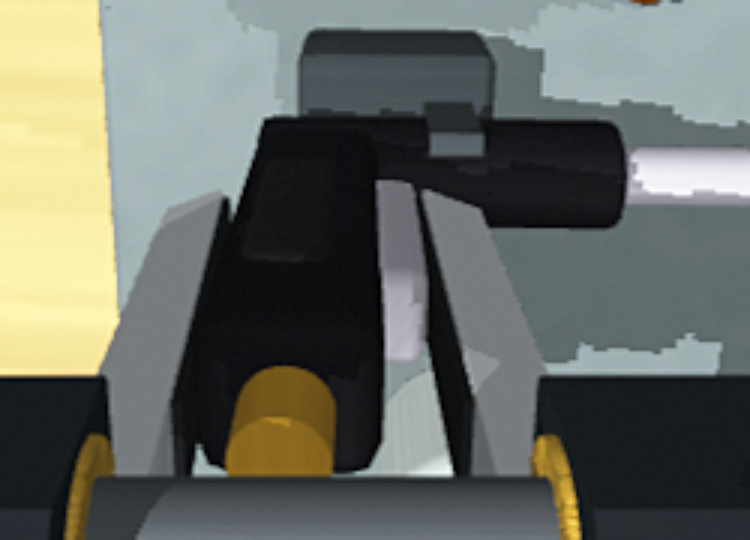

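Call:
apply_moves --targets '[{"dx": -0.002,"dy": 0,"dz": 0,"turn": 0},{"dx": 0,"dy": 0,"dz": 0,"turn": 0}]' --gripper 0.0

```text
time_s: 23.02
tcp_pos: [506.2, -300.8, 113.9]
tool_rot: [[-0.042, -0.016, -0.999], [0.999, -0.036, -0.041], [-0.035, -0.999, 0.017]]
ft_force: [1.3, -2.7, 1.7]
gripper_width: 37.3
```

Run:
```python
from h import *
from station import imaging
plan(505.5,-298.5,112,92.46,1)
c=imaging.camera('wrist')
cv2.imwrite('pics/af.png',cv2.resize(c['image'][160:340,150:400,::-1],None,fx=3,fy=3))
```

```text
t 23.025 p [ 506.2 -300.8  113.9] h 92.38 q [ -36.1   21.4   94.2   -2.4   64.  -127.4] w 37.3 F [ 1.3 -2.7  1.7] ydir [-0.016 -0.036 -0.999]
[{"dx": 0.0023, "dy": 0.0019, "dz": 0.0007, "turn": -0.1}]
```

View pics/af.png

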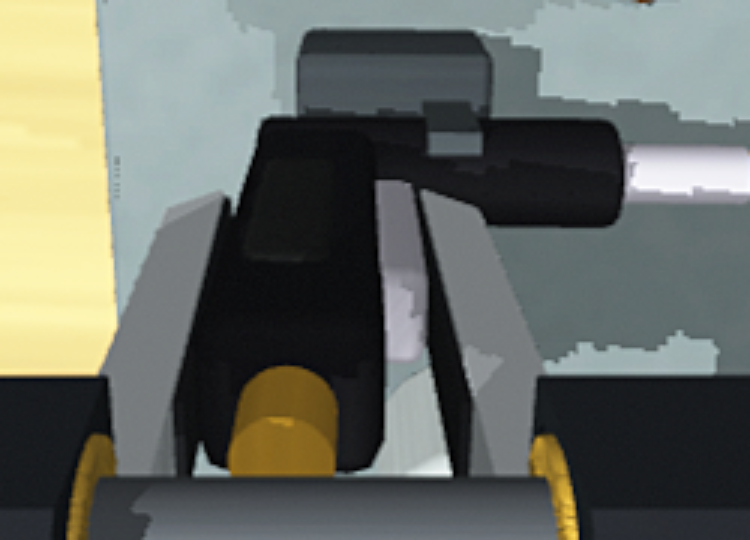

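Call:
apply_moves --targets '[{"dx": -0.003,"dy": 0,"dz": 0,"turn": 0},{"dx": -0.003,"dy": 0,"dz": 0,"turn": 0},{"dx": 0,"dy": 0,"dz": 0,"turn": 0}]'

```text
time_s: 23.45
tcp_pos: [506.2, -300.6, 113.8]
tool_rot: [[-0.041, -0.017, -0.999], [0.999, -0.024, -0.04], [-0.024, -1.0, 0.018]]
ft_force: [-0.1, -2.9, -0.4]
gripper_width: 36.5
```

Call:
apply_moves --targets '[{"dx": 0,"dy": 0,"dz": 0,"turn": 0},{"dx": 0,"dy": 0,"dz": 0,"turn": 0},{"dx": 0,"dy": 0,"dz": 0,"turn": 0}]'

```text
time_s: 23.82
tcp_pos: [506.2, -300.6, 113.8]
tool_rot: [[-0.041, -0.017, -0.999], [0.999, -0.024, -0.04], [-0.024, -1.0, 0.018]]
ft_force: [0.8, 0.4, 1.2]
gripper_width: 36.7
```

Call:
apply_moves --targets '[{"dx": 0,"dy": 0,"dz": 0,"turn": 0},{"dx": 0,"dy": 0,"dz": 0,"turn": 0},{"dx": 0,"dy": 0,"dz": 0,"turn": 0},{"dx": 0,"dy": 0,"dz": 0,"turn": 0}]' --gripper 0.08

```text
time_s: 24.32
tcp_pos: [506.1, -300.6, 113.6]
tool_rot: [[-0.042, -0.017, -0.999], [0.999, -0.025, -0.041], [-0.024, -1.0, 0.018]]
ft_force: [0.0, 0.0, -0.2]
gripper_width: 72.8
```

Run:
```python
from h import *
from station import imaging
plan(505.5,-298.5,112,92.46,1)
c=imaging.camera('wrist')
cv2.imwrite('pics/ag.png',cv2.resize(c['image'][160:340,150:400,::-1],None,fx=3,fy=3))
```

```text
t 24.325 p [ 506.1 -300.6  113.6] h 92.38 q [ -36.4   21.5   93.9   -1.9   64.5 -127.9] w 72.8 F [ 0.   0.  -0.2] ydir [-0.017 -0.025 -1.   ]
[{"dx": 0.0021, "dy": 0.0016, "dz": 0.0005, "turn": -0.1}]
```

View pics/ag.png

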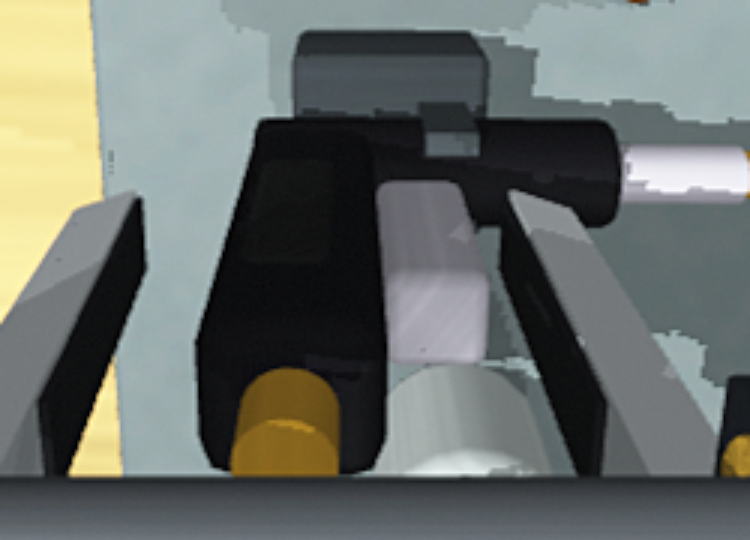

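The trigger sprang back. Retreat and check.

Call:
apply_moves --targets '[{"dx": 0.001,"dy": -0.02,"dz": 0,"turn": 0},{"dx": 0,"dy": -0.04,"dz": 0,"turn": 0},{"dx": 0,"dy": -0.05,"dz": 0,"turn": 0},{"dx": 0,"dy": -0.03,"dz": 0.03,"turn": 0},{"dx": 0,"dy": 0,"dz": 0.06,"turn": 0},{"dx": 0,"dy": 0,"dz": 0.06,"turn": 0},{"dx": 0,"dy": 0,"dz": 0.06,"turn": 0},{"dx": -0.03,"dy": 0,"dz": 0.03,"turn": 0},{"dx": 0,"dy": 0,"dz": 0,"turn": 0}]'

```text
time_s: 25.5
tcp_pos: [263.5, -341.7, 264.4]
tool_rot: [[-0.042, -0.018, -0.999], [0.998, -0.039, -0.042], [-0.038, -0.999, 0.02]]
ft_force: [0.6, 1.3, -0.0]
gripper_width: 79.7
```

Run:
```python
from h import *
from station import imaging,status
S=imaging.camera('scene'); T=imaging.camera('top')
print(status.read_state()['tcp_pos'],status.read_state()['time_s'])
crop(S['image'][:,:,::-1],110,160,140,125,5,'pics/ba_s.png')
crop(T['image'][:,:,::-1],280,145,130,105,6,'pics/ba_t.png')
```

```text
[ 265.11760791 -339.89243883  264.02594463] 25.6
```

View pics/ba_s.png

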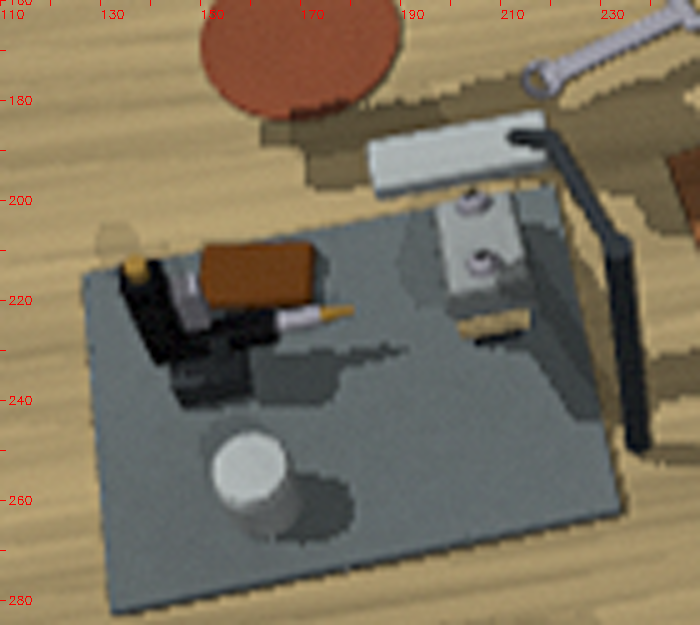

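View pics/ba_t.png

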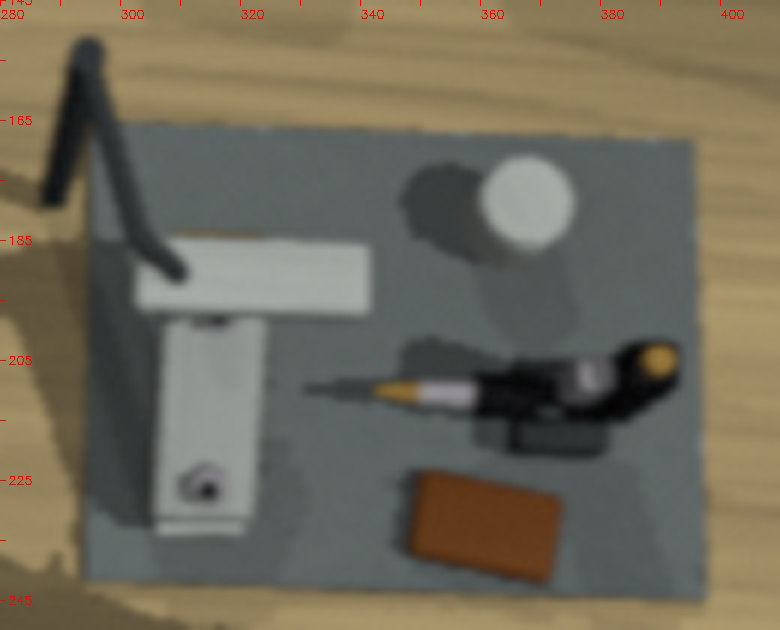

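```bash
python3 -c "
from station import finish_job
print(finish_job())"
```

```text
the job is handed in; nothing more can be done
None
```

I did all three parts in the order asked and handed the job in at about 25.6 s of the 72 s; no verdict came back.

- **Squaring:** I gripped the middle-sized base, turned it and slid it into the corner, then let go. A close look showed a small gap, so I pushed it again with open fingers against the long fence. Then I pushed the free end with closed fingers, about 12 N against the short fence. The last wrist picture showed no gap at the long fence. At the short fence there was a dark line about 1 px (0.7 mm) wide, which may be the edge of the part.
- **Rest:** The moves give no way to lean the gripper. So I set the base down clear of the fences, gripped it again near the end that goes lowest, and let the slope swing it to 35° between the pads. I slid it onto the ledge and let go. Pressing it flat peaked at 48 N at the wrist. The last pictures show it lying on the rest, lower end on the ledge, sockets outward. It was centred to within about 1–2 mm: the wrist view says 0.3 mm, the top view slightly more.
- **Blow gun:** My first guess at the grip point was about 10 mm out to the side; the wrist picture showed it and I corrected before closing. I held the squeeze for a little over a second. The opening fell to 36.5 mm as a slight lean of the gripper came out, which fits the trigger being fully home (36 mm). After I let go, the picture shows the trigger sprung back.

In the last pictures the tin and the lens on the station are where they started. The screwdriver was last in view, apparently unmoved, while I worked on the board. I did not check the jar or the mirror again at the end, though the arm did not go near them. The arm ended clear of everything.

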